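# Check the corner of a filter frame with a square

### The job

The marker plate standing in the corner of the clamped filter frame is in the way: hang it by its eye on the peg of the small stand and let go of it. Then take the steel square by its handle, lay it flat in that corner and press it in until both outer edges sit flush against the two frame rails, and finish while still gripping the square by its handle and pressing it against both rails. Leave the other things on the bench where they are.

Things in the scene. Friction and masses are not known exactly. Their poses are not given: they have to be found in the camera images.
- frame: Corner of an aluminium filter frame, fixed to the bench. Origin: its inside corner at bench level; z up. A grey bed, top 10 mm up, spans x -30..170, y -30..140. On it two rails, 25 mm wide, tops 30 mm up: one along x (-25..165), inner face at y = 0; one along y (0..135), inner face at x = 0. Open space: x > 0, y > 0
- rail_x: Centre of the underside of the rail that runs along the frame's x
- rail_y: Centre of the underside of the rail that runs along the frame's y
- square: Loose steel L-square, 12 mm thick, about 0.5 kg, flat on the bench. Origin: outer corner (heel) of the L, underside; z up. Long leg along +x, 130 x 32 mm, outer edge y = 0; short leg along +y, 100 x 32 mm, outer edge x = 0; a web fills the elbow to x = y = 65. Seated, its origin and axes match the frame's, 10 mm up on the bed
- square_handle (a point): Centre of the top of the square's grey handle, an upright block at x = 48, y = 36 of the square: 40 mm along its x, 24 mm along its y (grip across y), from 12 to 54 mm above its underside. The square balances under it
- marker: Loose aluminium plate on a foot, about 0.2 kg, standing on the frame's bed in the corner. Origin: centre of the foot's underside; z up. Plate 8 mm thick along x, 60 mm along y, 120 mm high; foot 50 x 60 mm, 8 mm thick. A round eye, 27 mm across, goes through it along x, 70 mm above the underside. Grip it across its thickness at the top edge
- marker_eye (a point): Centre of the marker plate's eye, 70 mm above the underside, 50 mm below the top edge
- stand: Small steel stand fixed to the bench. Origin: centre of the underside of its round base (70 mm across, 12 mm thick); z up. A 14 mm square post at x = y = 0 rises to 123 mm. A round peg, 8 mm thick, sticks out along -x rising 10 degrees: its axis runs from x = -4, z = 114.5 to x = -85, z = 128.8 mm, y = 0
- peg_tip (a point): The free end of the peg's axis, 85 mm from the axis of the post, 129 mm above the bench
- dish: Bystander: open glass dish, 84 mm across, 16 mm high; origin at the centre of its underside
- jar: Bystander: amber glass jar, 48 mm across, 60 mm high; origin at the centre of its underside
- counter: Bystander: blue handheld particle counter lying on its back, about 265 x 75 x 40 mm, length along x; origin at its underside
- driver: Bystander: screwdriver, 150 mm long, lying along its x
- flowmeter: Bystander: upright flow meter on a 60 x 70 mm foot, 146 mm high; origin at the centre of its underside
- cassette: Bystander: round white filter cassette, 52 mm across, 44 mm high; origin at the centre of its underside
There are look-alikes about, which are no part of the job. Leave any green or turquoise look-alike of the square alone.

How it is judged:
On the way:
1. the marker plate hangs by its eye on the peg, let go, while the square is not yet in the corner (x of marker_eye in the frame of stand between -0.082 and -0.015 m and y of marker_eye in the frame of stand between -0.02 and 0.02 m and z of marker_eye in the frame of stand between 0.095 and 0.13 m and height (world z) of marker above 0.025 m and contact force between marker and stand above 0.5 N and contact force between marker and the fingers below 0.1 N and contact force between marker and square below 0.1 N and distance between square and frame above 0.05 m), for 0.3 s.
At the end, for the whole second after the job is handed in: Marker hangs by its eye on the peg, foot 25 mm or more up, released. Square gripped in the corner: heel within 3 mm of the inside corner along both rails, at most 5 mm above the bed, turned under 0.025 rad, tilted under 0.04 rad, pressing over 1.5 N on each rail, fingers on it over 3 N (x of marker_eye in the frame of stand between -0.082 and -0.015 m and y of marker_eye in the frame of stand between -0.02 and 0.02 m and z of marker_eye in the frame of stand between 0.095 and 0.13 m and height (world z) of marker above 0.025 m and contact force between marker and stand above 0.5 N and contact force between marker and the fingers below 0.1 N and contact force between marker and square below 0.1 N and x of square in the frame of frame between -0.003 and 0.003 m and y of square in the frame of frame between -0.003 and 0.003 m and z of square in the frame of frame between 0.006 and 0.015 m and angle between the x axis of square and the x axis of frame, either way round below 0.025 rad and angle between square's own z axis and vertical below 0.04 rad and x of square_handle in the frame of frame above 0.03 m and y of square_handle in the frame of frame above 0.02 m and contact force between square and rail_x above 1.5 N and contact force between square and rail_y above 1.5 N and contact force between square and the fingers above 3 N); the arm keeps its last pose, push and grip.
It fails at once if a bystander was moved more than 40 mm (distance of any of dish, jar, counter, driver, flowmeter, cassette from where it was at the start of the episode above 0.04 m).
It also fails if it takes over 72 s, if anything falls off the work surface, if the arm or the gripper's body presses on something with over 40 N, if the wrist force passes 120 N, or if a joint passes its speed limit or range.

### The arm

A 6-joint arm with a two-finger parallel gripper is mounted at the origin on the work surface. World frame = base frame: x ahead of the robot, y to its left, z up, the work surface at z = 0. Lengths are in m, angles in rad, forces in N, time in s.
With the tool pointing down it reaches from about 0.35 to 0.975 m from the base axis. Payload 17.4 kg.
Tool frame: the origin (TCP) lies midway between the tips of the shut fingers; the grasp point (between the pads) lies 19 mm behind it; x points along the fingers, y is the direction in which the jaws open and shut, and the axes are right-handed (so a half turn about x gives the same grasp; the last joint's range is limited). The gripper opens to 85 mm and grips with 20 to 120 N. Pads are 22 mm wide; open, the fingers measure 114 mm over their backs; the gripper's body (76 mm by 85 mm) begins 54 mm behind the grasp point. The pads swing forward as they close: fully open they stand 13 mm farther back than shut.
Start: joints at [-1.192, 0.116, 1.442, -0, 1.584, -0.038], TCP at [0.273, -0.617, 0.231] pointing down, gripper open.
Joint ranges: [-2.83, 2.83], [-0.83, 2.19], [0.07, 2.5], [-1.14, 4.28], [0.01, 3], [-2.97, 2.97]. Speed limits (rad/s): [1.89, 1.89, 2.22, 3.14, 3.14, 3.14].

### API

Orientations are given as a unit quaternion [x, y, z, w].
In Python, from station import * gives the robot as it stands.
- The arm moves only by the tool step_arm, never from a script. Its argument "targets" is a list of rows, each a list of 3 entries, a list of its own where there are three numbers: the opening, from 0 (shut) to 1 (fully open), then the shift along the tool's x, y, z in mm, then the turn, a rotation vector about the tool's x, y, z in degrees. A call has 1 to 5 rows; each row shifts and turns the pose as measured when the row begins, along the tool's axes as they then stand; what a row does not reach is not made up. A row lasts 1/12 s, in which the tool goes at most 41.7 mm and 7.16 degrees, less where a joint would pass 70% of its speed; a pose out of reach is approached as far as the arm can. A call is refused whole if a number of a shift passes 41.7 or a number of a turn 7.16, either way. A call with a gripper value outside its range is refused whole. The fingers move at their own pace and stop on an object; "force" is the grip in N (left out, the last holds). Time passes only in rows, so rows that do not move let the fingers close. It gives the time, the measured TCP pose, the force and the opening at its end, in the units of the state.
- state(): the state, without advancing time (a new reading comes with each control period).
- snapshot(name): name is "scene" or "top" or "wrist"; returns (picture, depth): 420x560x3 uint8, blue, green, red; 420x560 float32, m along the optical axis (not along the pixel's ray), 0 where there is no reading.
- camera_model(name): a dict with "intrinsics" (3x3 intrinsics, pixels), "origin" and "rotation" of the camera in the world. Camera axes: x right, y down, z forward; pixel columns grow to the right and rows downward; lengths in m; the calibration is good to about 2 mm. A picture is of the moment at which its call begins: read the wrist's pose just before it. camera_model takes no time and is no camera call; for the wrist camera it gives the pose at the moment of the call.
- sign_off(): hands the job in, once; it reports no verdict.
The state is a dict: "t": time; "joints": joint angles; "qd": joint speeds; "effort": joint torques, N m; "eef_pos": TCP position; "eef_rot": TCP orientation; "contact_force": force on the tool from outside, world axes, zero at the start; "torque": the same for the moment, N m; "finger_gap": finger opening in m.
Only numpy, scipy, OpenCV 4.12 (cv2) and the standard library are available. Lean on these libraries where they do the work, as an engineer would, in place of code of your own. Each camera call takes 0.05 s, during which the arm holds its last target.

## Working session

There is one attempt and no reset: what is moved stays moved. The work goes in short steps, Python scripts to look and compute and a tool call to move; the robot and the scene stay as the last step left them, time stands still between calls to the robot, and variables do not carry over. Pictures are saved under pics/ and viewed, and the job is handed in when it is done.

Besides the shell and the picture viewer there is one more tool, called after "Call:" by a JSON object that holds its "method" and its "body", one argument or row to a line. step_arm: Moves the arm, as the interface text tells. Its arguments: {"type":"object","properties":{"targets":{"type":"array"},"force":{"type":"number"}},"required":["targets"]}

```bash
ls; mkdir -p pics
python3 - <<'E'
from station import *
import cv2
s=state()
print({k:s[k] for k in ('t','eef_pos','eef_rot','finger_gap','contact_force')})
for n in ('scene','top','wrist'):
    m=camera_model(n)
    p,d=snapshot(n); cv2.imwrite(f'pics/{n}0.png',p)
    import numpy as np
    np.savez(f'{n}0.npz',p=p,d=d,K=m['intrinsics'],o=m['origin'],R=m['rotation'])
    print(n,m)
E
```

```text
pics
{'t': 0.0, 'eef_pos': array([ 0.27317548, -0.61704922,  0.23058351]), 'eef_rot': array([-0.69172415, -0.14668994,  0.691886  , -0.14592303]), 'finger_gap': 0.08555267683906607, 'contact_force': array([-0.94519408,  0.30662879, -0.80857948])}
scene {'intrinsics': array([[485.25620245,   0.        , 272.26157737],
       [  0.        , 485.25620245, 207.43751875],
       [  0.        ,   0.        ,   1.        ]]), 'origin': array([ 0.99650792, -0.81036677,  1.11971078]), 'rotation': array([ 0.89198824,  0.25103692, -0.09247745, -0.36439726])}
top {'intrinsics': array([[387.08630099,   0.        , 274.42022028],
       [  0.        , 387.08630099, 211.36504144],
       [  0.        ,   0.        ,   1.        ]]), 'origin': array([0.44129151, 0.03276165, 1.29812971]), 'rotation': array([ 0.71220618, -0.70156112,  0.01500605, -0.01868631])}
wrist {'intrinsics': array([[318.00129074,   0.        , 280.6101686 ],
       [  0.        , 318.00129074, 210.40203245],
       [  0.        ,   0.        ,   1.        ]]), 'origin': array([ 0.34402754, -0.58681153,  0.37394797]), 'rotation': array([ 0.82882839, -0.5393064 , -0.08128907,  0.12483668])}
```

View pics/scene0.png

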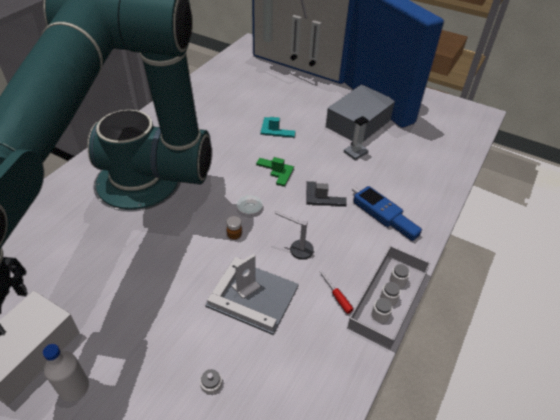

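View pics/top0.png

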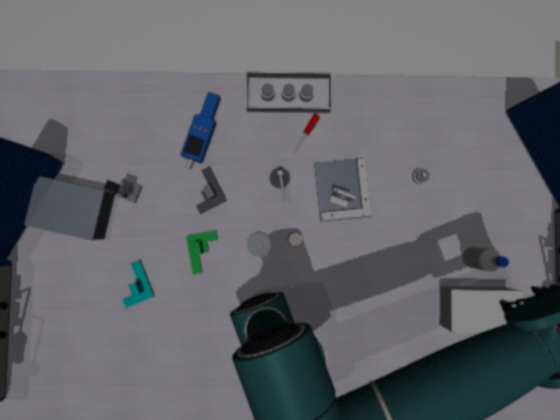

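View pics/wrist0.png

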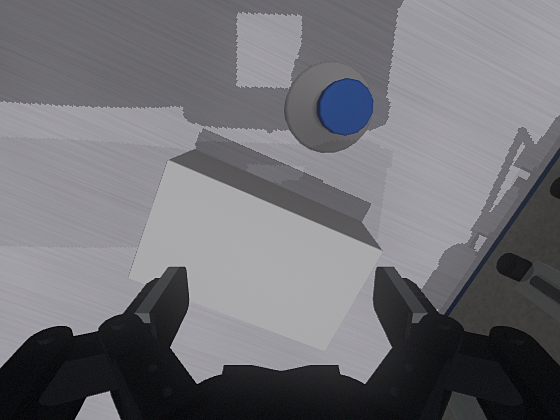

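The top view shows the frame at about (343,188) with the marker in its corner at about (342,198). The stand is at (280,178), the steel square at (210,190), and the green and turquoise look-alikes are at (200,248) and (138,285). I'll enlarge these areas and compute the positions.

```bash
cat > h.py <<'E'
import numpy as np, cv2
from scipy.spatial.transform import Rotation as Rt
def load(n):
    z=np.load(n+'.npz'); return z['p'],z['d'],(z['K'],z['o'],Rt.from_quat(z['R']).as_matrix())
def cast(cam,uv,zp):
    K,o,R=cam; uv=np.atleast_2d(np.array(uv,float))
    r=np.c_[uv,np.ones(len(uv))]@np.linalg.inv(K).T@R.T
    return o+r*((zp-o[2])/r[:,2])[:,None]
def ray(cam,uv):
    K,o,R=cam; r=R@np.linalg.inv(K)@np.array([uv[0],uv[1],1.]); return o,r/np.linalg.norm(r)
def tri(c1,u1,c2,u2):
    A=[];b=[]
    for c,u in((c1,u1),(c2,u2)):
        o,r=ray(c,u);P=np.eye(3)-np.outer(r,r);A.append(P);b.append(P@o)
    x=np.linalg.lstsq(np.vstack(A),np.hstack(b),rcond=None)[0]; return x
def proj(cam,X):
    K,o,R=cam; c=(np.atleast_2d(X)-o)@R; q=c@K.T; return q[:,:2]/q[:,2:]
def dep(cam,d,uv):
    K,o,R=cam; uv=np.atleast_2d(uv); z=np.array([d[int(round(v)),int(round(u))] for u,v in uv])
    return o+(np.c_[uv,np.ones(len(uv))]@np.linalg.inv(K).T*z[:,None])@R.T
def snap(n,tag):
    import station
    m=station.camera_model(n); p,d=station.snapshot(n)
    np.savez(tag+'.npz',p=p,d=d,K=m['intrinsics'],o=m['origin'],R=m['rotation']); cv2.imwrite(f'pics/{tag}.png',p)
def crop(tag,x0,y0,w,h,s,gain=1.0):
    p=load(tag)[0][y0:y0+h,x0:x0+w]; q=cv2.resize(p,None,fx=s,fy=s,interpolation=cv2.INTER_CUBIC)
    q=cv2.convertScaleAbs(q,alpha=gain)
    st=10 if s>=4 else 20
    for u in range((x0//st+1)*st,x0+w,st): cv2.putText(q,str(u),(int((u-x0)*s),10),0,.35,(0,255,255),1); cv2.line(q,(int((u-x0+.5)*s),12),(int((u-x0+.5)*s),18),(0,255,255),1)
    for v in range((y0//st+1)*st,y0+h,st): cv2.putText(q,str(v),(0,int((v-y0+.5)*s)),0,.35,(0,255,255),1)
    cv2.imwrite(f'pics/{tag}_c{x0}_{y0}.png',q)
E
python3 - <<'E'
from h import *
crop('top0',185,140,195,100,4,1.5)
crop('scene0',200,170,160,160,4,1.3)
E
```

```text
(no output)
```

View pics/top0_c185_140.png

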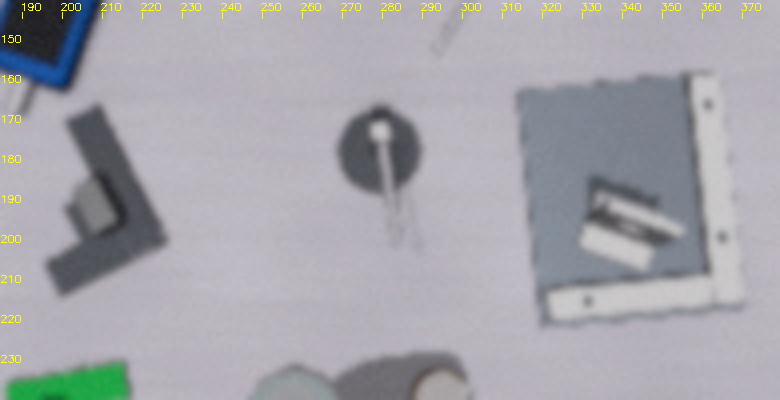

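View pics/scene0_c200_170.png

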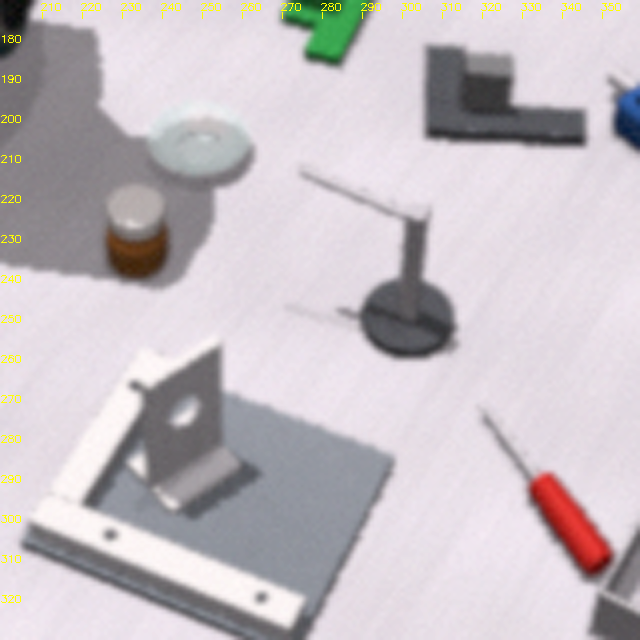

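Run:
```python
from h import *
np.set_printoptions(precision=4,suppress=True)
_,d,T=load('top0'); _,ds,S=load('scene0'); _,_,W=load('wrist0')
print('wrist cam R',W[2]); 
print('tool R',Rt.from_quat([-0.69172415,-0.14668994,0.691886,-0.14592303]).as_matrix())
print('frame inner corner',cast(T,[361.5,208.5],.03), 'railx far inner',cast(T,[357,159],.03),'raily far',cast(T,[321,212],.03))
print('peg tip',tri(T,(283.5,202),S,(274.5,212.5)),'post top',tri(T,(277.5,172.5),S,(304,222)))
print('heel',cast(T,[223,200],.012),'long end',cast(T,[208.5,166],.012),'short end',cast(T,[199,213],.012))
print('marker top ends',cast(T,[[333,191],[353,198]],.13))
print('depth', dep(T,d,[[340,170],[362,180],[230,160],[343,195]]))
```

```text
wrist cam R [[ 0.4051 -0.8737 -0.2694]
 [-0.9143 -0.3871 -0.1193]
 [-0.0001  0.2946 -0.9556]]
tool R [[-0.0004  0.4049 -0.9144]
 [ 0.001  -0.9144 -0.4049]
 [-1.     -0.0011 -0.    ]]
frame inner corner [[ 0.5154 -0.2454  0.03  ]] railx far inner [[ 0.6786 -0.2299  0.03  ]] raily far [[ 0.5019 -0.1129  0.03  ]]
peg tip [0.5276 0.0131 0.1237] post top [0.6162 0.0312 0.1184]
heel [[0.5379 0.2119 0.012 ]] long end [[0.6513 0.2629 0.012 ]] short end [[0.4934 0.2909 0.012 ]]
marker top ends [[ 0.5613 -0.1371  0.13  ]
 [ 0.5409 -0.1977  0.13  ]]
depth [[ 0.6437 -0.1766  0.0148]
 [ 0.6093 -0.2466  0.0301]
 [ 0.6744  0.1926  0.0016]
 [ 0.5507 -0.1695  0.1177]]
```

```bash
cat >> h.py <<'E'
def toolR(a,):  # tool down, tool y at world angle a (deg)
    a=np.radians(a);c,s=np.cos(a),np.sin(a)
    return np.array([[0,c,s],[0,s,-c],[-1,0,0]])
def plan(pos,a,n=None,grip=1,vmax=40,wmax=7):
    import station
    st=station.state(); p=np.array(st['eef_pos']);R=Rt.from_quat(st['eef_rot']).as_matrix(); Rg=toolR(a)
    pos=np.array(pos)
    rv=Rt.from_matrix(R.T@Rg).as_rotvec(degrees=True)
    print('t %.2f pos %s tot tool mm %s turn %s F %s gap %.4f'%(st['t'],p.round(4),(R.T@(pos-p)*1000).round(1),rv.round(2),np.round(st['contact_force'],1),st['finger_gap']))
    if n is None: n=max(1,int(np.ceil(max(np.linalg.norm(pos-p)*1000/vmax,np.linalg.norm(rv)/wmax))))
    for i in range(n):
        k=n-i; dt=R.T@(pos-p)/k*1000; r=Rt.from_matrix(R.T@Rg).as_rotvec(degrees=True)/k
        print(i+1,[grip,dt.round(0).tolist(),r.round(1).tolist()])
        p=p+R@dt/1000; R=R@Rt.from_rotvec(r,degrees=True).as_matrix()
E
python3 - <<'E'
from h import *
plan([.55,-.12,.30],-18.6)
E
```

```text
t 0.15 pos [ 0.2732 -0.6171  0.2307] tot tool mm [ -68.9 -342.5 -454.3] turn [-4.752e+01 -2.000e-02  5.000e-02] F [-0.7 -0.5 -0.3] gap 0.0852
1 [1, [-5.0, -23.0, -30.0], [-3.2, -0.0, 0.0]]
2 [1, [-5.0, -21.0, -32.0], [-3.2, -0.0, 0.0]]
3 [1, [-5.0, -19.0, -33.0], [-3.2, -0.0, 0.0]]
4 [1, [-5.0, -18.0, -34.0], [-3.2, -0.0, 0.0]]
5 [1, [-5.0, -16.0, -35.0], [-3.2, -0.0, 0.0]]
6 [1, [-5.0, -14.0, -35.0], [-3.2, -0.0, 0.0]]
7 [1, [-5.0, -12.0, -36.0], [-3.2, -0.0, 0.0]]
8 [1, [-5.0, -10.0, -37.0], [-3.2, -0.0, 0.0]]
9 [1, [-5.0, -8.0, -37.0], [-3.2, -0.0, 0.0]]
10 [1, [-5.0, -6.0, -38.0], [-3.2, -0.0, 0.0]]
11 [1, [-5.0, -4.0, -38.0], [-3.2, -0.0, 0.0]]
12 [1, [-5.0, -1.0, -38.0], [-3.2, -0.0, 0.0]]
13 [1, [-5.0, 1.0, -38.0], [-3.2, -0.0, 0.0]]
14 [1, [-5.0, 3.0, -38.0], [-3.2, -0.0, 0.0]]
15 [1, [-5.0, 5.0, -38.0], [-3.2, -0.0, 0.0]]
```

Call:
{"method": "step_arm", "body": {
  "targets": [
    [1,[-5,-23,-30],[-3.2,0,0]],
    [1,[-5,-21,-32],[-3.2,0,0]],
    [1,[-5,-19,-33],[-3.2,0,0]],
    [1,[-5,-18,-34],[-3.2,0,0]],
    [1,[-5,-16,-35],[-3.2,0,0]]
  ]
}}

```text
t: 0.57
eef_pos: [0.3645, -0.4484, 0.2516]
eef_rot: [-0.664, -0.244, 0.665, -0.239]
contact_force: [0.6, -0.1, 0.6]
finger_gap: 0.0853
```

Call:
{"method": "step_arm", "body": {
  "targets": [
    [1,[-5,-14,-35],[-3.2,0,0]],
    [1,[-5,-12,-36],[-3.2,0,0]],
    [1,[-5,-10,-37],[-3.2,0,0]],
    [1,[-5,-8,-37],[-3.2,0,0]],
    [1,[-5,-6,-38],[-3.2,0,0]]
  ]
}}

```text
t: 0.98
eef_pos: [0.4559, -0.2715, 0.2777]
eef_rot: [-0.622, -0.339, 0.623, -0.333]
contact_force: [1.8, -0.0, 0.2]
finger_gap: 0.0857
```

Run:
```python
from h import *
plan([.55,-.12,.30],-18.6)
```

```text
t 0.98 pos [ 0.4559 -0.2715  0.2777] tot tool mm [ -21.7   -4.7 -178.3] turn [-14.7   -0.24   0.42] F [ 1.8 -0.   0.2] gap 0.0857
1 [1, [-4.0, -1.0, -36.0], [-2.9, -0.0, 0.1]]
2 [1, [-4.0, 1.0, -36.0], [-2.9, -0.0, 0.1]]
3 [1, [-4.0, 3.0, -36.0], [-2.9, -0.0, 0.1]]
4 [1, [-4.0, 5.0, -35.0], [-2.9, -0.0, 0.1]]
5 [1, [-4.0, 6.0, -35.0], [-2.9, -0.0, 0.1]]
```

Tracking is good, so I'll continue.

Call:
{"method": "step_arm", "body": {
  "targets": [
    [1,[-4,-1,-36],[-2.9,0,0.1]],
    [1,[-4,1,-36],[-2.9,0,0.1]],
    [1,[-4,3,-36],[-2.9,0,0.1]],
    [1,[-4,5,-35],[-2.9,0,0.1]],
    [1,[-4,6,-35],[-2.9,0,0.1]]
  ]
}}

```text
t: 1.4
eef_pos: [0.5524, -0.1095, 0.2999]
eef_rot: [0.574, 0.415, -0.57, 0.416]
contact_force: [0.6, -0.5, -0.3]
finger_gap: 0.0852
```

Call:
{"method": "step_arm", "body": {
  "targets": [
    [1,[0,0,0],[0,0,0]],
    [1,[0,0,0],[0,0,0]]
  ]
}}

```text
t: 1.57
eef_pos: [0.5548, -0.1037, 0.3]
eef_rot: [0.572, 0.418, -0.568, 0.418]
contact_force: [0.2, -1.4, 0.3]
finger_gap: 0.0852
```

Run:
```python
from h import *
snap('wrist','w1'); snap('top','t1'); snap('scene','s1')
```

```text
(no output)
```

View pics/w1.png

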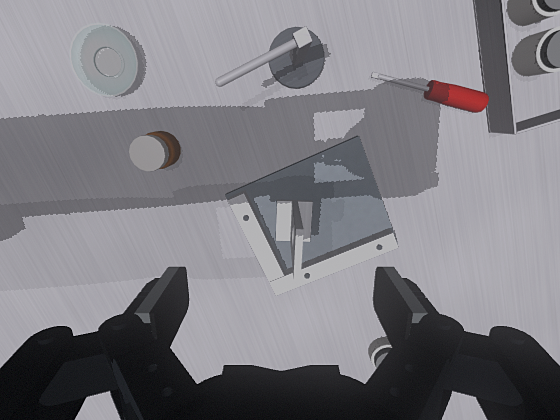

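The wrist view shows the stand post top at about (303,38), the peg tip at (219,82), the frame corner at (272,280) and the marker top edge near (299,245).

Run:
```python
from h import *
crop('w1',215,130,195,170,4,1.4)
crop('w1',200,15,140,110,5,1.3)
```

```text
(no output)
```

View pics/w1_c215_130.png

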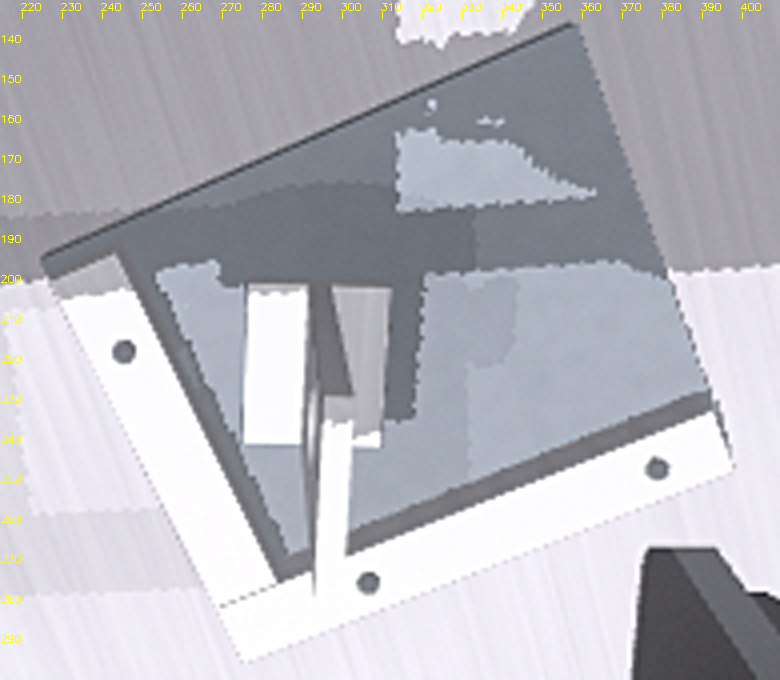

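View pics/w1_c200_15.png

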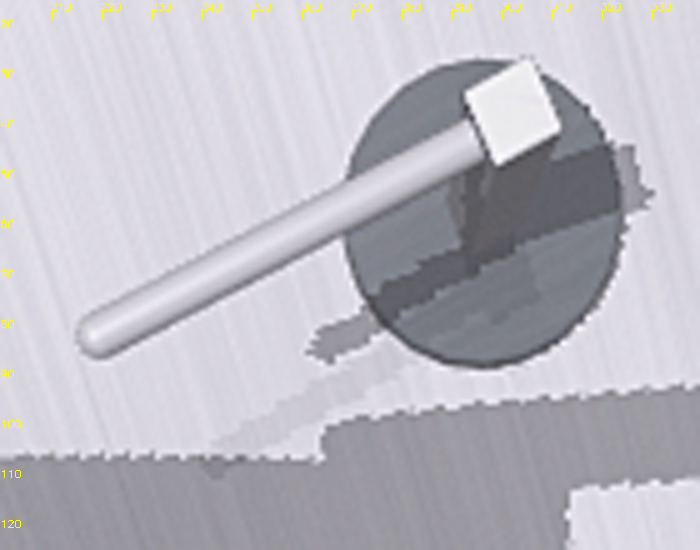

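Run:
```python
from h import *
np.set_printoptions(precision=4,suppress=True)
import station; s=station.state(); print(s['eef_pos'])
_,d,W=load('w1'); _,_,T=load('top0'); _,_,S=load('scene0')
m=lambda x,y,s,x0,y0:(x0+x/s-.5,y0+y/s-.5)
A=lambda x,y:m(x,y,4,215,130); B=lambda x,y:m(x,y,5,200,15)
print('marker top',cast(W,[A(325,395),A(355,395),A(314,598)],.13))
print('foot pts', cast(W,[A(248,285),A(243,445),A(306,445)],.018), cast(W,[A(392,288),A(380,446)],.018))
print('frame corner z.03',cast(W,[A(235,577)],.03),'bed corner',cast(W,[A(286,553)],.01))
print('railx in far',cast(W,[A(712,411)],.03), 'raily end in',cast(W,[A(117,253)],.03))
print('bed far corner', cast(W,[A(575,22),A(42,258)],.01))
print('inner corner top', cast(W,[A(278,584)],.03))
print('post top',cast(W,[B(512,110)],.123),'corner',cast(W,[B(528,57),B(560,130),B(497,165),B(465,92)],.123),'tip',cast(W,[B(90,343)],.129),'peg root',cast(W,[B(480,140)],.116))
e,=[cv2.fitEllipse(np.array([[365,140],[347,190],[345,240],[365,300],[400,340],[480,368],[540,355],[590,310],[620,230],[622,190],[610,140]],np.float32))]
print('base',cast(W,[B(*e[0])],.012))
print('tri tip',tri(W,B(88,343),S,(274.5,212.5)),tri(W,B(88,343),T,(283.5,202)))
print('d',dep(W,d,[A(338,500),A(600,300),A(170,420),B(512,110),B(97,338)]))
```

```text
[ 0.5541 -0.1055  0.2999]
marker top [[ 0.5607 -0.1472  0.13  ]
 [ 0.5682 -0.1496  0.13  ]
 [ 0.5408 -0.2034  0.13  ]]
foot pts [[ 0.5405 -0.1414  0.018 ]
 [ 0.5207 -0.1977  0.018 ]
 [ 0.5423 -0.2045  0.018 ]] [[ 0.5878 -0.1574  0.018 ]
 [ 0.5676 -0.2129  0.018 ]]
frame corner z.03 [[ 0.5039 -0.2411  0.03  ]] bed corner [[ 0.5217 -0.2474  0.01  ]]
railx in far [[ 0.6817 -0.23    0.03  ]] raily end in [[ 0.5032 -0.1146  0.03  ]]
bed far corner [[ 0.671  -0.0897  0.01  ]
 [ 0.4739 -0.1124  0.01  ]]
inner corner top [[ 0.5179 -0.2485  0.03  ]]
post top [[0.6184 0.0251 0.123 ]] corner [[0.6235 0.0324 0.123 ]
 [0.6258 0.0194 0.123 ]
 [0.6132 0.0173 0.123 ]
 [0.6111 0.0305 0.123 ]] tip [[0.5326 0.0103 0.129 ]] peg root [[0.6122 0.0234 0.116 ]]
base [[0.619  0.0251 0.012 ]]
tri tip [0.5317 0.0103 0.1284] [0.5281 0.0127 0.1055]
d [[ 0.5556 -0.1764  0.1314]
 [ 0.6572 -0.1862  0.0101]
 [ 0.501  -0.1764  0.0303]
 [ 0.6182  0.0249  0.1242]
 [ 0.5348  0.0101  0.1335]]
```

Run:
```python
from h import *
plan([.5544,-.177,.145],-19.4)
```

```text
t 1.72 pos [ 0.5541 -0.1055  0.2999] tot tool mm [154.7  21.4  68.8] turn [ 1.78 -0.29 -0.2 ] F [-0.4  0.3  0.3] gap 0.0856
1 [1, [31.0, 4.0, 14.0], [0.4, -0.1, -0.0]]
2 [1, [31.0, 4.0, 14.0], [0.4, -0.1, -0.0]]
3 [1, [31.0, 4.0, 14.0], [0.4, -0.1, -0.0]]
4 [1, [31.0, 5.0, 14.0], [0.4, -0.1, -0.0]]
5 [1, [31.0, 5.0, 14.0], [0.4, -0.1, -0.0]]
```

Call:
{"method": "step_arm", "body": {
  "targets": [
    [0.7,[31,4,14],[0.4,-0.1,0]],
    [0.7,[31,4,14],[0.4,0,0]],
    [0.7,[31,4,14],[0.4,-0.1,0]],
    [0.7,[31,5,14],[0.4,-0.1,0]],
    [0.7,[31,5,14],[0.4,0,0]]
  ]
}}

```text
t: 2.13
eef_pos: [0.5533, -0.1858, 0.1479]
eef_rot: [0.583, 0.4, -0.576, 0.41]
contact_force: [0.9, -1.1, -0.3]
finger_gap: 0.0595
```

Call:
{"method": "step_arm", "body": {
  "targets": [
    [0.7,[0,0,0],[0,0,0]]
  ]
}}

```text
t: 2.22
eef_pos: [0.5503, -0.1881, 0.1412]
eef_rot: [0.582, 0.401, -0.579, 0.407]
contact_force: [-1.2, 0.3, -0.6]
finger_gap: 0.06
```

Run:
```python
from h import *
snap('wrist','w2')
plan([.5544,-.177,.105],-19.4,4)
```

```text
t 2.27 pos [ 0.5511 -0.1876  0.1444] tot tool mm [ 39.4  -1.  -11.1] turn [-0.91  0.01 -0.67] F [-1.5  0.5  0.3] gap 0.0599
1 [1, [10.0, -0.0, -3.0], [-0.2, 0.0, -0.2]]
2 [1, [10.0, -0.0, -3.0], [-0.2, 0.0, -0.2]]
3 [1, [10.0, -0.0, -3.0], [-0.2, 0.0, -0.2]]
4 [1, [10.0, -0.0, -3.0], [-0.2, 0.0, -0.2]]
```

View pics/w2.png

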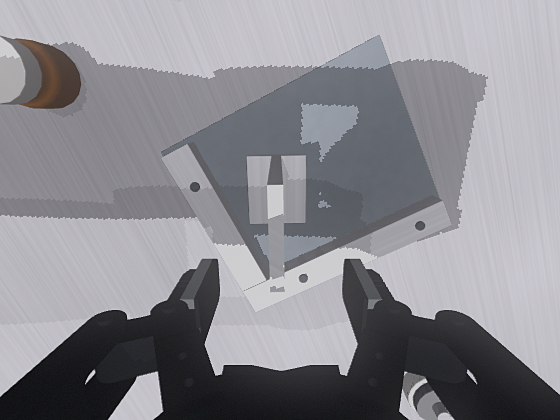

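The marker's top edge (column 277, rows 185-290) is centred between the finger pads at columns 217 and 345, so I can go down and grip.

Call:
{"method": "step_arm", "body": {
  "targets": [
    [0.7,[10,0,-3],[-0.2,0,-0.2]],
    [0.7,[10,0,-3],[-0.2,0,-0.2]],
    [0.7,[10,0,-3],[-0.2,0,-0.2]],
    [0.7,[9,0,-2],[-0.2,0,-0.1]],
    [0.7,[0,0,0],[0,0,0]]
  ]
}}

```text
t: 2.68
eef_pos: [0.5568, -0.177, 0.108]
eef_rot: [0.579, 0.406, -0.576, 0.409]
contact_force: [0.3, 0.3, -0.4]
finger_gap: 0.0598
```

Run:
```python
from h import *
plan([.5544,-.177,.105],-19.4,2)
```

```text
t 2.68 pos [ 0.5568 -0.177   0.108 ] tot tool mm [ 3.  -2.3  0.8] turn [-0.15 -0.01 -0.31] F [ 0.3  0.3 -0.4] gap 0.0598
1 [1, [2.0, -1.0, 0.0], [-0.1, -0.0, -0.2]]
2 [1, [2.0, -1.0, 0.0], [-0.1, -0.0, -0.2]]
```

Call:
{"method": "step_arm", "body": {
  "targets": [
    [0.7,[3,-2,1],[-0.1,0,-0.3]],
    [0,[0,0,0],[0,0,0]],
    [0,[0,0,0],[0,0,0]],
    [0,[0,0,0],[0,0,0]],
    [0,[0,0,0],[0,0,0]]
  ],
  "force": 40
}}

```text
t: 3.1
eef_pos: [0.5553, -0.1763, 0.1061]
eef_rot: [0.577, 0.409, -0.576, 0.409]
contact_force: [0.2, -0.1, -0.7]
finger_gap: 0.0115
```

Call:
{"method": "step_arm", "body": {
  "targets": [
    [0,[0,0,0],[0,0,0]],
    [0,[0,0,0],[0,0,0]],
    [0,[0,0,0],[0,0,0]]
  ]
}}

```text
t: 3.35
eef_pos: [0.5554, -0.1765, 0.1065]
eef_rot: [0.577, 0.408, -0.576, 0.409]
contact_force: [0.5, 0.1, -2.2]
finger_gap: 0.0075
```

Run:
```python
from h import *
plan([.5554,-.1765,.20],-19.4,3,0)
```

```text
t 3.35 pos [ 0.5554 -0.1765  0.1065] tot tool mm [-93.5   0.2  -0. ] turn [ 0.07 -0.01 -0.1 ] F [ 0.5  0.1 -2.2] gap 0.0075
1 [0, [-31.0, 0.0, -0.0], [0.0, -0.0, -0.0]]
2 [0, [-31.0, 0.0, -0.0], [0.0, -0.0, -0.0]]
3 [0, [-31.0, 0.0, -0.0], [0.0, -0.0, -0.0]]
```

Call:
{"method": "step_arm", "body": {
  "targets": [
    [0,[-20,0,0],[0,0,0]],
    [0,[-32,0,0],[0,0,0]],
    [0,[-36,0,-10],[-1,0,0]]
  ]
}}

```text
t: 3.6
eef_pos: [0.5552, -0.1669, 0.1882]
eef_rot: [-0.571, -0.417, 0.576, -0.41]
contact_force: [0.1, -0.4, -1.1]
finger_gap: 0.0073
```

Run:
```python
from h import *
plan([.4805,.0022,.205],9.4,9,0)
```

```text
t 3.60 pos [ 0.5552 -0.1669  0.1882] tot tool mm [ -15.4 -124.5 -136.8] turn [-27.83  -0.16   0.65] F [ 0.1 -0.4 -1.1] gap 0.0073
1 [0, [-2.0, -14.0, -15.0], [-3.1, -0.0, 0.1]]
2 [0, [-2.0, -13.0, -16.0], [-3.1, -0.0, 0.1]]
3 [0, [-2.0, -12.0, -17.0], [-3.1, -0.0, 0.1]]
4 [0, [-2.0, -11.0, -17.0], [-3.1, -0.0, 0.1]]
5 [0, [-2.0, -10.0, -18.0], [-3.1, -0.0, 0.1]]
6 [0, [-2.0, -9.0, -18.0], [-3.1, -0.0, 0.1]]
7 [0, [-2.0, -8.0, -19.0], [-3.1, -0.0, 0.1]]
8 [0, [-2.0, -7.0, -19.0], [-3.1, -0.0, 0.1]]
9 [0, [-2.0, -6.0, -20.0], [-3.1, -0.0, 0.1]]
```

Call:
{"method": "step_arm", "body": {
  "targets": [
    [0,[-2,-15,-14],[-3.1,0,0.1]],
    [0,[-2,-14,-15],[-3.1,0,0.1]],
    [0,[-2,-13,-16],[-3.1,0,0.1]],
    [0,[-2,-12,-17],[-3.1,0,0.1]],
    [0,[-2,-10,-18],[-3.1,0,0.1]]
  ]
}}

```text
t: 4.02
eef_pos: [0.5105, -0.0742, 0.2072]
eef_rot: [0.513, 0.487, -0.509, 0.491]
contact_force: [-0.3, -0.5, -1.1]
finger_gap: 0.0073
```

Call:
{"method": "step_arm", "body": {
  "targets": [
    [0,[-2,-9,-18],[-3.1,0,0.1]],
    [0,[-2,-8,-19],[-3.1,0,0.1]],
    [0,[-2,-7,-19],[-3.1,0,0.1]],
    [0,[0,0,-5],[-2,0,0]],
    [0,[0,0,0],[0,0,0]]
  ]
}}

```text
t: 4.43
eef_pos: [0.482, -0.0082, 0.2141]
eef_rot: [0.46, 0.536, -0.453, 0.544]
contact_force: [0.3, -0.2, -2.1]
finger_gap: 0.0071
```

Run:
```python
from h import *
plan([.4805,.0022,.165],9.4,3,0)
snap('wrist','w3')
snap('scene','s3')
crop('s3',200,120,160,120,4,1.3)
```

```text
t 4.43 pos [ 0.482  -0.0082  0.2141] tot tool mm [ 49.1  -0.5 -10.7] turn [ 0.25  0.15 -0.85] F [ 0.3 -0.2 -2.1] gap 0.0071
1 [0, [16.0, -0.0, -4.0], [0.1, 0.1, -0.3]]
2 [0, [16.0, -0.0, -4.0], [0.1, 0.1, -0.3]]
3 [0, [16.0, -0.0, -4.0], [0.1, 0.1, -0.3]]
```

View pics/w3.png

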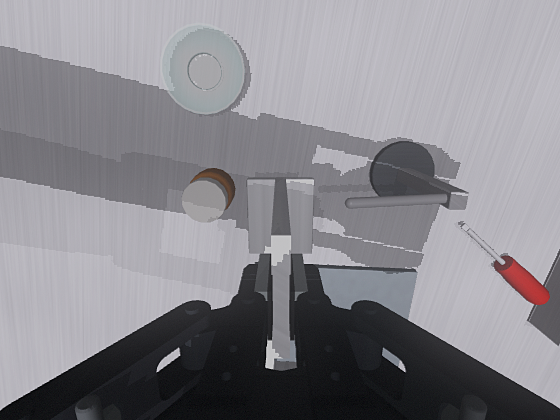

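View pics/s3_c200_120.png

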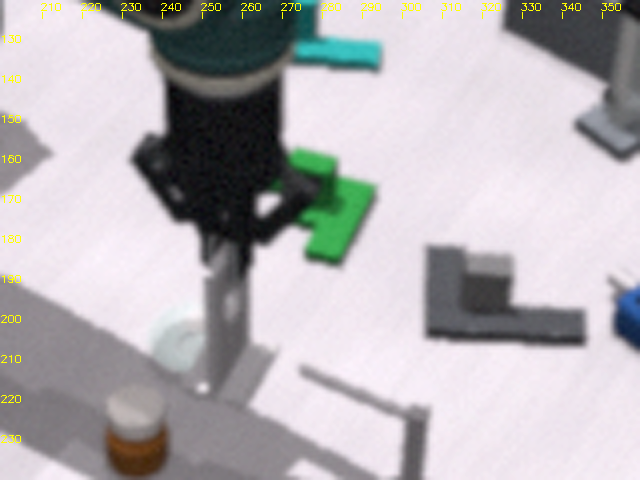

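The wrist image shows the plate held upright at column 281 and the peg tip at (348,203). I'll recheck the peg and the plate offset.

Run:
```python
from h import *
np.set_printoptions(precision=4,suppress=True)
import station; s=station.state(); p=np.array(s['eef_pos']);R=Rt.from_quat(s['eef_rot']).as_matrix()
crop('w3',235,130,240,130,3.3,1.3)
_,d,W=load('w3')
tip=cast(W,[[349,203]],.129); root=cast(W,[[441,200]],.1155); post=cast(W,[[457,201]],.123)
print(p,tip,root,post)
top=cast(W,[[272.5,235.5],[291,235.5]],p[2]+.0235); print('plate near end tool',(top-p)@R)
foot=cast(W,[[247,178.5],[313,178.5]],p[2]+.0235-.112); print('foot top far edge tool',(foot-p)@R)
print(dep(W,d,[[281,245],[255,200],[305,200]]))
```

```text
[ 0.4824 -0.0092  0.2141] [[0.5342 0.0103 0.129 ]] [[0.6099 0.0214 0.1155]] [[0.6181 0.024  0.123 ]]
plate near end tool [[-0.0236 -0.0016 -0.0282]
 [-0.0235  0.0059 -0.0282]]
foot top far edge tool [[ 0.0881 -0.0231 -0.0288]
 [ 0.0888  0.0258 -0.0289]]
[[0.4797 0.0157 0.2397]
 [0.4644 0.0005 0.1271]
 [0.5014 0.0067 0.1273]]
```

View pics/w3_c235_130.png

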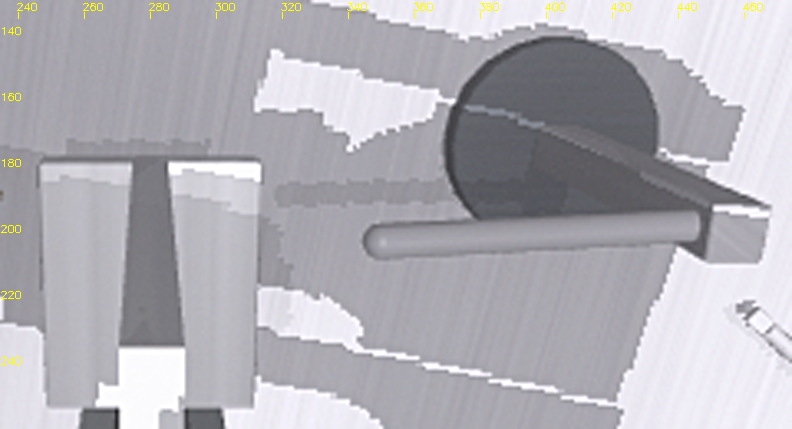

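Call:
{"method": "step_arm", "body": {
  "targets": [
    [0,[16,0,-4],[0.1,0.1,-0.3]],
    [0,[16,0,-4],[0.1,0,-0.3]],
    [0,[16,0,-4],[0,0,-0.3]],
    [0,[0,0,0],[0,0,0]]
  ]
}}

```text
t: 4.87
eef_pos: [0.481, 0.0016, 0.1603]
eef_rot: [0.459, 0.537, -0.461, 0.536]
contact_force: [-0.8, -0.3, -3.1]
finger_gap: 0.007
```

Run:
```python
from h import *
plan([.569,.018,.149],9.4,6,0)
snap('wrist','w4')
```

```text
t 4.87 pos [0.481  0.0016 0.1603] tot tool mm [10.9 89.5 -2.8] turn [-0.61  0.05  0.22] F [-0.8 -0.3 -3.1] gap 0.0070
1 [0, [2.0, 15.0, -0.0], [-0.1, 0.0, 0.0]]
2 [0, [2.0, 15.0, -0.0], [-0.1, 0.0, 0.0]]
3 [0, [2.0, 15.0, -0.0], [-0.1, 0.0, 0.0]]
4 [0, [2.0, 15.0, -0.0], [-0.1, 0.0, 0.0]]
5 [0, [2.0, 15.0, -0.0], [-0.1, 0.0, 0.0]]
6 [0, [2.0, 15.0, -0.0], [-0.1, 0.0, 0.0]]
```

View pics/w4.png

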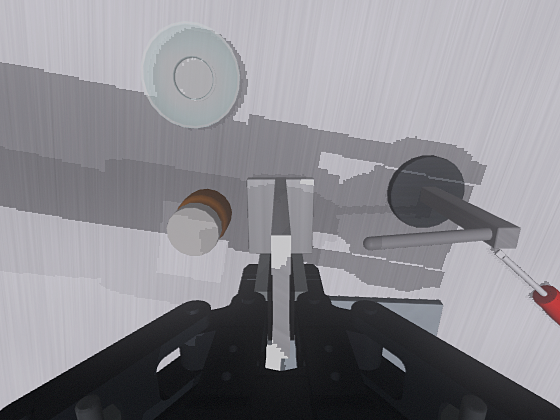

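Call:
{"method": "step_arm", "body": {
  "targets": [
    [0,[1,12,-1],[-0.2,0,0]],
    [0,[1,14,-1],[-0.2,0,0]],
    [0,[2,14,-1],[-0.1,0,0]],
    [0,[2,14,0],[0,0,0]]
  ]
}}

```text
t: 5.25
eef_pos: [0.5349, 0.0117, 0.1553]
eef_rot: [0.457, 0.538, -0.46, 0.538]
contact_force: [-0.4, -0.5, -1.6]
finger_gap: 0.0072
```

Run:
```python
from h import *
plan([.569,.018,.149],9.4,3,0)
snap('scene','s4'); snap('wrist','w5')
crop('s4',220,130,140,120,4,1.3)
```

```text
t 5.25 pos [0.5349 0.0117 0.1553] tot tool mm [ 6.1 34.6 -0.8] turn [-0.29  0.09  0.19] F [-0.4 -0.5 -1.6] gap 0.0072
1 [0, [2.0, 12.0, -0.0], [-0.1, 0.0, 0.1]]
2 [0, [2.0, 12.0, -0.0], [-0.1, 0.0, 0.1]]
3 [0, [2.0, 12.0, -0.0], [-0.1, 0.0, 0.1]]
```

View pics/s4_c220_130.png

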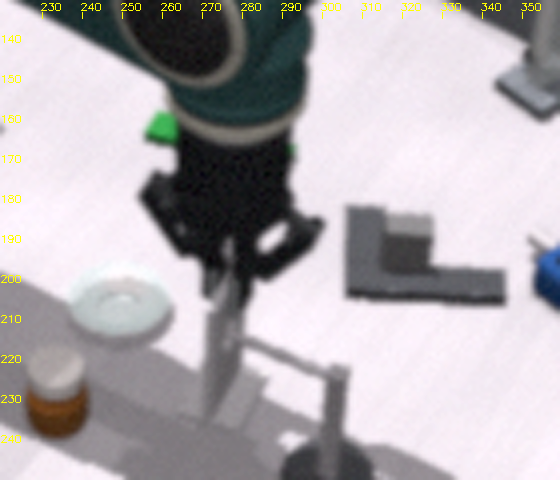

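View pics/w5.png

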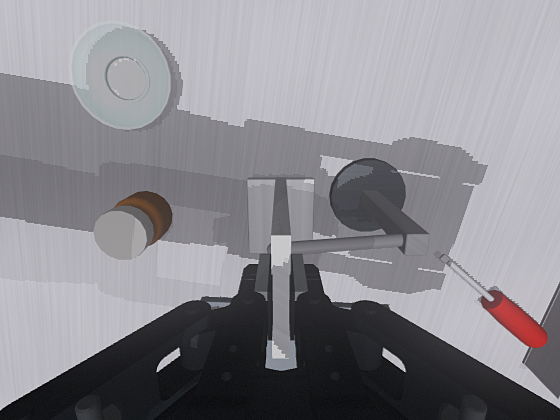

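The peg now enters the eye, with its tip showing at (274,248) on the far side of the plate. I'll continue along the peg.

Call:
{"method": "step_arm", "body": {
  "targets": [
    [0,[2,12,0],[-0.1,0,0]],
    [0,[2,12,0],[-0.1,0,0]],
    [0,[2,8,0],[0,0,0]],
    [0,[4,0,0],[0,0,0]]
  ]
}}

```text
t: 5.68
eef_pos: [0.5683, 0.0158, 0.1453]
eef_rot: [0.457, 0.539, -0.46, 0.538]
contact_force: [-0.3, -0.6, -1.6]
finger_gap: 0.007
```

Call:
{"method": "step_arm", "body": {
  "targets": [
    [0,[2,0,0],[0,0,0]],
    [0,[2,0,0],[0,0,0]]
  ]
}}

```text
t: 5.85
eef_pos: [0.5676, 0.0155, 0.1404]
eef_rot: [0.457, 0.539, -0.46, 0.538]
contact_force: [-0.4, -0.3, -1.7]
finger_gap: 0.0074
```

Run:
```python
from h import *
plan([.569,.018,.139],9.4,3,0)
```

```text
t 5.85 pos [0.5676 0.0155 0.1404] tot tool mm [ 1.4  1.8 -2.3] turn [-0.24  0.1   0.28] F [-0.4 -0.3 -1.7] gap 0.0074
1 [0, [0.0, 1.0, -1.0], [-0.1, 0.0, 0.1]]
2 [0, [0.0, 1.0, -1.0], [-0.1, 0.0, 0.1]]
3 [0, [0.0, 1.0, -1.0], [-0.1, 0.0, 0.1]]
```

Call:
{"method": "step_arm", "body": {
  "targets": [
    [0,[1,0,-2],[-0.1,0,0]],
    [0,[1,0,0],[0,0,0]],
    [0,[1,0,0],[0,0,0]]
  ]
}}

```text
t: 6.1
eef_pos: [0.5669, 0.0177, 0.1388]
eef_rot: [0.457, 0.539, -0.459, 0.539]
contact_force: [-1.0, 0.4, 9.4]
finger_gap: 0.0073
```

Contact with the peg is felt, at 9 N upwards. Now I'll release with a part opening.

Call:
{"method": "step_arm", "body": {
  "targets": [
    [0,[-0.5,0,0],[0,0,0]],
    [0.2,[0,0,0],[0,0,0]],
    [0.3,[0,0,0],[0,0,0]],
    [0.35,[0,0,0],[0,0,0]],
    [0.35,[0,0,0],[0,0,0]]
  ]
}}

```text
t: 6.52
eef_pos: [0.5662, 0.0178, 0.1406]
eef_rot: [0.457, 0.538, -0.459, 0.539]
contact_force: [0.3, 0.1, 0.2]
finger_gap: 0.0295
```

Run:
```python
from h import *
plan([.569,.018,.24],9.4,3,.35)
snap('wrist','w6'); snap('scene','s6')
crop('s6',220,130,140,120,4,1.3)
```

```text
t 6.52 pos [0.5662 0.0178 0.1406] tot tool mm [-99.4   2.7   0.4] turn [-0.14  0.1   0.03] F [0.3 0.1 0.2] gap 0.0295
1 [0.35, [-33.0, 1.0, 0.0], [-0.0, 0.0, 0.0]]
2 [0.35, [-33.0, 1.0, 0.0], [-0.0, 0.0, 0.0]]
3 [0.35, [-33.0, 1.0, 0.0], [-0.0, 0.0, 0.0]]
```

View pics/w6.png

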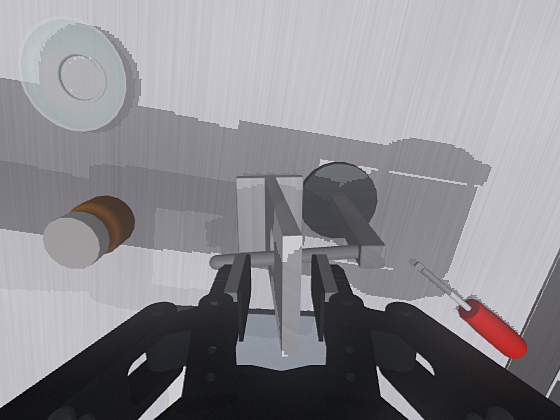

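View pics/s6_c220_130.png

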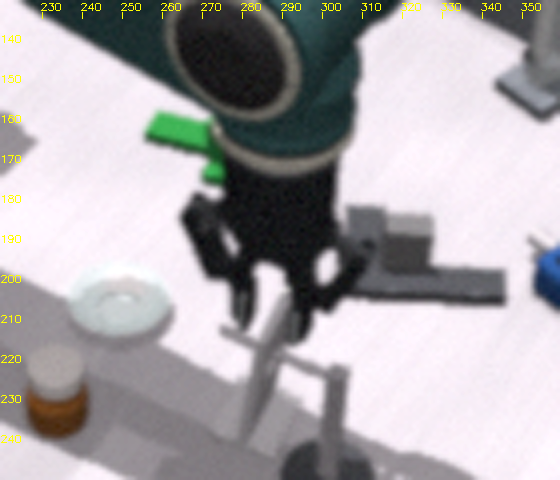

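The plate hangs on the peg, released and tilted with the peg's slope. I'll lift clear.

Call:
{"method": "step_arm", "body": {
  "targets": [
    [0.4,[-8,2,0],[0,0,0]],
    [0.45,[-20,1,0],[0,0,0]],
    [0.45,[-35,0,0],[0,0,0]],
    [0.5,[-40,0,0],[0,0,0]],
    [0.7,[-20,0,0],[0,0,0]]
  ]
}}

```text
t: 7.03
eef_pos: [0.5676, 0.0185, 0.2638]
eef_rot: [0.455, 0.541, -0.461, 0.536]
contact_force: [0.3, 0.7, 1.3]
finger_gap: 0.0537
```

Run:
```python
from h import *
np.set_printoptions(precision=4,suppress=True)
snap('wrist','w7'); snap('scene','s7')
plan([.5,.2,.25],-60,None,1)
crop('s7',220,130,140,120,4,1.3)
```

```text
t 7.13 pos [0.5683 0.0185 0.264 ] tot tool mm [  14.3  -38.1 -190.1] turn [69.25  0.3   0.39] F [-0.5  0.1 -0.7] gap 0.0600
1 [1, [1.0, -4.0, -19.0], [6.9, 0.0, 0.0]]
2 [1, [1.0, -6.0, -18.0], [6.9, 0.0, 0.0]]
3 [1, [1.0, -8.0, -18.0], [6.9, 0.0, 0.0]]
4 [1, [1.0, -10.0, -16.0], [6.9, 0.0, 0.0]]
5 [1, [1.0, -12.0, -15.0], [6.9, 0.0, 0.0]]
6 [1, [1.0, -14.0, -13.0], [6.9, 0.0, 0.0]]
7 [1, [1.0, -15.0, -12.0], [6.9, 0.0, 0.0]]
8 [1, [1.0, -17.0, -10.0], [6.9, 0.0, 0.0]]
9 [1, [1.0, -18.0, -8.0], [6.9, 0.0, 0.0]]
10 [1, [1.0, -19.0, -5.0], [6.9, 0.0, 0.0]]
```

View pics/w7.png

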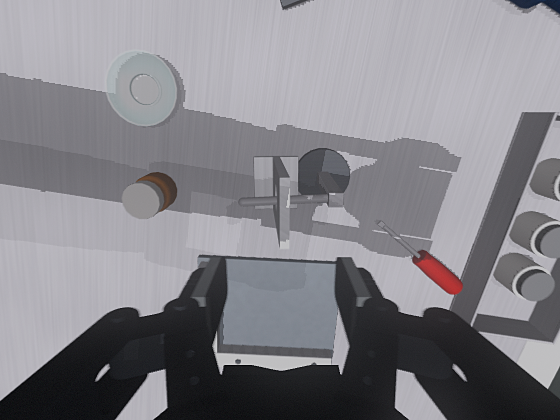

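View pics/s7_c220_130.png

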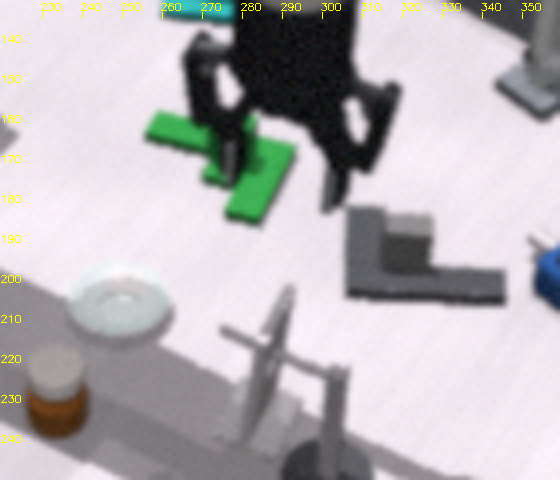

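The marker hangs steadily on the peg. Next I'll go over the square to measure it.

Call:
{"method": "step_arm", "body": {
  "targets": [
    [1,[1,-4,-25],[6.9,0,0]],
    [1,[1,-7,-25],[6.9,0,0]],
    [1,[1,-10,-24],[6.9,0,0]],
    [1,[1,-13,-22],[6.9,0,0]],
    [1,[1,-16,-19],[6.9,0,0]]
  ]
}}

```text
t: 7.55
eef_pos: [0.5268, 0.1397, 0.2593]
eef_rot: [-0.598, -0.374, 0.603, -0.373]
contact_force: [0.6, 0.3, -1.3]
finger_gap: 0.0855
```

Run:
```python
from h import *
plan([.53,.245,.26],-65.5,None,1)
```

```text
t 7.55 pos [0.5268 0.1397 0.2593] tot tool mm [ -1.  -43.8 -95.8] turn [39.23  0.43  0.2 ] F [ 0.6  0.3 -1.3] gap 0.0855
1 [1, [-0.0, -7.0, -16.0], [6.5, 0.1, 0.0]]
2 [1, [-0.0, -9.0, -15.0], [6.5, 0.1, 0.0]]
3 [1, [-0.0, -11.0, -14.0], [6.5, 0.1, 0.0]]
4 [1, [-0.0, -12.0, -13.0], [6.5, 0.1, 0.0]]
5 [1, [-0.0, -14.0, -11.0], [6.5, 0.1, 0.0]]
6 [1, [-0.0, -15.0, -10.0], [6.5, 0.1, 0.0]]
```

Call:
{"method": "step_arm", "body": {
  "targets": [
    [1,[0,-7,-16],[6.5,0.1,0]],
    [1,[0,-9,-15],[6.5,0.1,0]],
    [1,[0,-10,-14],[6.5,0.1,0]],
    [1,[0,-12,-13],[6.5,0,0]],
    [1,[0,-12,-9],[6,0,0]]
  ]
}}

```text
t: 7.97
eef_pos: [0.5283, 0.2304, 0.2579]
eef_rot: [-0.681, -0.185, 0.685, -0.183]
contact_force: [-0.1, -1.0, 0.7]
finger_gap: 0.0855
```

Call:
{"method": "step_arm", "body": {
  "targets": [
    [1,[0,0,0],[1,0,0]],
    [1,[0,0,0],[0,0,0]],
    [1,[0,0,0],[0,0,0]]
  ]
}}

```text
t: 8.22
eef_pos: [0.5277, 0.2334, 0.2564]
eef_rot: [-0.682, -0.177, 0.688, -0.175]
contact_force: [-1.1, -0.1, -0.1]
finger_gap: 0.0853
```

Run:
```python
from h import *
snap('wrist','w8')
plan([.53,.245,.26],-65.5,None,1)
```

```text
t 8.27 pos [0.5277 0.2332 0.2564] tot tool mm [-3.6 -9.3 -7.6] turn [4.36 0.47 0.28] F [-1.1  0.6 -0. ] gap 0.0855
1 [1, [-4.0, -9.0, -8.0], [4.4, 0.5, 0.3]]
```

View pics/w8.png

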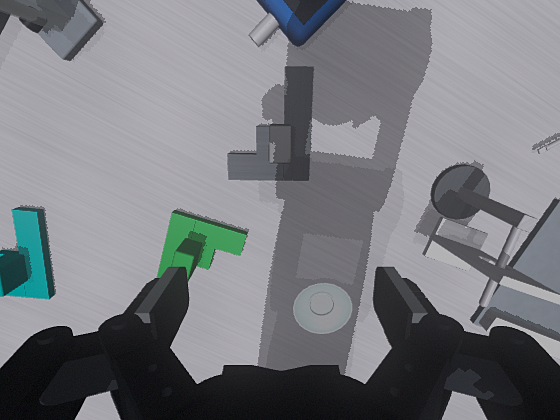

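The square is in view with its heel at (308,180), and the handle top is at about (270-292, 125-163).

Run:
```python
from h import *
crop('w8',215,55,110,140,5,1.6)
```

```text
(no output)
```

View pics/w8_c215_55.png

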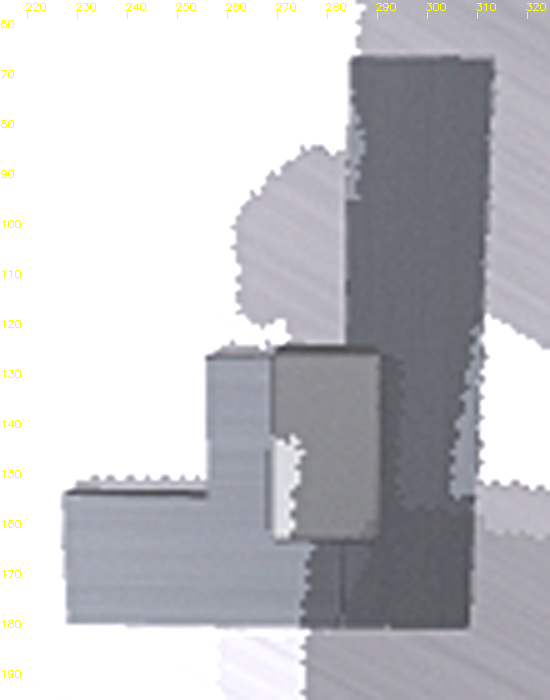

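Run:
```python
from h import *
np.set_printoptions(precision=4,suppress=True)
_,d,W=load('w8')
B=lambda x,y:(215+x/5-.5,55+y/5-.5)
h=cast(W,[B(273,355),B(381,355),B(378,541),B(273,538)],.054); print('handle',h,h.mean(0))
e=h[1]-h[2];print('yaw',np.degrees(np.arctan2(e[1],e[0])), np.linalg.norm(e), np.linalg.norm(h[0]-h[1]))
q=cast(W,[B(469,628),B(493,58),B(68,625),B(352,58)],.012); print('heel,longend,short',q)
e=q[1]-q[0];print('yaw',np.degrees(np.arctan2(e[1],e[0])),np.linalg.norm(e)); y=np.arctan2(e[1],e[0])
e=q[2]-q[0];print('yaw',np.degrees(np.arctan2(e[1],e[0]))-90,np.linalg.norm(e))
c,s=np.cos(y),np.sin(y);print('handle from heel',q[0,:2]+[c*.048-s*.036,s*.048+c*.036])
print(dep(W,d,[B(330,450)]))
```

```text
handle [[0.5765 0.2737 0.054 ]
 [0.5874 0.2539 0.054 ]
 [0.553  0.2352 0.054 ]
 [0.5426 0.2555 0.054 ]] [0.5649 0.2546 0.054 ]
yaw 28.46272135448432 0.03910169483038594 0.02267455827856632
heel,longend,short [[0.5398 0.2007 0.012 ]
 [0.6542 0.2616 0.012 ]
 [0.4924 0.2881 0.012 ]
 [0.639  0.2891 0.012 ]]
yaw 28.007961613926938 0.12957402648020228
yaw 28.484969491627936 0.09942226879575404
handle from heel [0.5652 0.255 ]
[[0.5652 0.2538 0.056 ]]
```

Run:
```python
from h import *
plan([.565,.2548,.10],-61.7,5,1)
```

```text
t 8.27 pos [0.5277 0.2332 0.2564] tot tool mm [ 1.561e+02 -1.000e-01 -4.430e+01] turn [0.56 0.46 0.3 ] F [-1.1  0.6 -0. ] gap 0.0855
1 [1, [31.0, -0.0, -9.0], [0.1, 0.1, 0.1]]
2 [1, [31.0, -0.0, -9.0], [0.1, 0.1, 0.1]]
3 [1, [31.0, -0.0, -9.0], [0.1, 0.1, 0.1]]
4 [1, [31.0, -0.0, -9.0], [0.1, 0.1, 0.1]]
5 [1, [31.0, -0.0, -9.0], [0.1, 0.1, 0.1]]
```

Call:
{"method": "step_arm", "body": {
  "targets": [
    [0.8,[31,0,-9],[0.1,0.1,0.1]],
    [0.8,[31,0,-9],[0.1,0.1,0.1]],
    [0.8,[31,0,-9],[0.1,0.1,0.1]],
    [0.8,[31,0,-9],[0.1,0.1,0]],
    [0.8,[24,0,-7],[0.1,0,0]]
  ]
}}

```text
t: 8.68
eef_pos: [0.5688, 0.2529, 0.1111]
eef_rot: [0.69, 0.175, -0.681, 0.174]
contact_force: [-0.2, -0.7, 0.1]
finger_gap: 0.0681
```

Call:
{"method": "step_arm", "body": {
  "targets": [
    [0.8,[0,0,0],[0,0,0]],
    [0.8,[0,0,0],[0,0,0]]
  ]
}}

```text
t: 8.85
eef_pos: [0.5675, 0.2514, 0.1055]
eef_rot: [0.687, 0.175, -0.684, 0.175]
contact_force: [-0.0, -0.4, 0.7]
finger_gap: 0.0683
```

Run:
```python
from h import *
snap('wrist','w9')
plan([.565,.2548,.02],-61.7,4,.8)
```

```text
t 8.90 pos [0.5674 0.2513 0.1056] tot tool mm [85.6 -4.3  0.7] turn [ 0.31 -0.22 -0.08] F [ 0.1 -0.1 -0.8] gap 0.0684
1 [0.8, [21.0, -1.0, 0.0], [0.1, -0.1, -0.0]]
2 [0.8, [21.0, -1.0, 0.0], [0.1, -0.1, -0.0]]
3 [0.8, [21.0, -1.0, 0.0], [0.1, -0.1, -0.0]]
4 [0.8, [21.0, -1.0, 0.0], [0.1, -0.1, -0.0]]
```

View pics/w9.png

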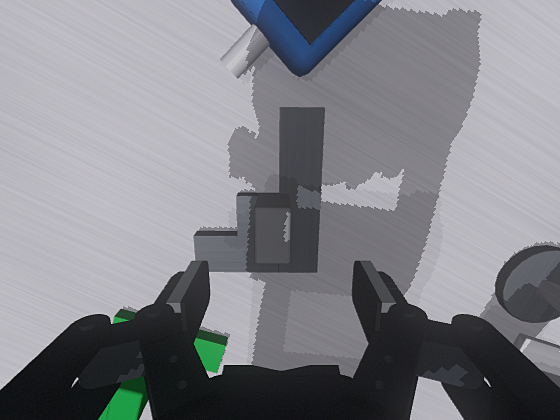

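Call:
{"method": "step_arm", "body": {
  "targets": [
    [0.7,[20,-2,0],[0.1,-0.1,0]],
    [0.7,[20,-1,0],[0.1,-0.1,0]],
    [0.7,[20,-1,0],[0.1,0,0]],
    [0.7,[18,0,0],[0,0,0]],
    [0.7,[0,0,0],[0,0,0]]
  ]
}}

```text
t: 9.32
eef_pos: [0.5695, 0.255, 0.0376]
eef_rot: [0.691, 0.173, -0.68, 0.173]
contact_force: [-0.4, -0.2, -1.0]
finger_gap: 0.0594
```

Run:
```python
from h import *
plan([.565,.2548,.02],-61.7,2,.8)
```

```text
t 9.32 pos [0.5695 0.255  0.0376] tot tool mm [17.5 -2.   4.3] turn [ 0.05 -0.83 -0.18] F [-0.4 -0.2 -1. ] gap 0.0594
1 [0.8, [9.0, -1.0, 2.0], [0.0, -0.4, -0.1]]
2 [0.8, [9.0, -1.0, 2.0], [0.0, -0.4, -0.1]]
```

Call:
{"method": "step_arm", "body": {
  "targets": [
    [0.7,[9,-1,2],[0,-0.4,-0.1]],
    [0.7,[8,-1,2],[0,-0.4,-0.1]],
    [0.7,[0,0,0],[0,0,0]],
    [0.7,[0,0,0],[0,0,0]]
  ]
}}

```text
t: 9.65
eef_pos: [0.567, 0.2553, 0.0261]
eef_rot: [0.688, 0.174, -0.683, 0.173]
contact_force: [-0.4, -0.1, 1.0]
finger_gap: 0.0599
```

Run:
```python
from h import *
plan([.565,.2548,.02],-61.7,2,.8)
```

```text
t 9.65 pos [0.567  0.2553 0.0261] tot tool mm [ 6.1 -0.5  2. ] turn [ 0.07 -0.34 -0.01] F [-0.4 -0.1  1. ] gap 0.0599
1 [0.8, [3.0, -0.0, 1.0], [0.0, -0.2, -0.0]]
2 [0.8, [3.0, -0.0, 1.0], [0.0, -0.2, -0.0]]
```

Call:
{"method": "step_arm", "body": {
  "targets": [
    [0.7,[6,0,2],[0,-0.3,0]],
    [0.5,[2,0,1],[0,0,0]],
    [0.3,[0,0,0],[0,0,0]],
    [0,[0,0,0],[0,0,0]],
    [0,[0,0,0],[0,0,0]]
  ],
  "force": 80
}}

```text
t: 10.07
eef_pos: [0.565, 0.2543, 0.0198]
eef_rot: [0.687, 0.174, -0.684, 0.173]
contact_force: [0.5, -0.9, 1.5]
finger_gap: 0.0234
```

Call:
{"method": "step_arm", "body": {
  "targets": [
    [0,[0,0,0],[0,0,0]],
    [0,[0,0,0],[0,0,0]],
    [0,[0,0,0],[0,0,0]],
    [0,[0,0,0],[0,0,0]]
  ]
}}

```text
t: 10.4
eef_pos: [0.565, 0.2543, 0.0199]
eef_rot: [0.687, 0.174, -0.684, 0.173]
contact_force: [-0.5, 0.3, -0.5]
finger_gap: 0.0228
```

Run:
```python
from h import *
plan([.565,.2548,.15],-61.7,4,0)
snap('wrist','w10')
```

```text
t 10.40 pos [0.565  0.2543 0.0199] tot tool mm [-130.1   -0.4   -0.6] turn [ 0.07 -0.18 -0.  ] F [-0.5  0.3 -0.5] gap 0.0228
1 [0, [-33.0, -0.0, -0.0], [0.0, -0.0, -0.0]]
2 [0, [-33.0, -0.0, -0.0], [0.0, -0.0, -0.0]]
3 [0, [-33.0, -0.0, -0.0], [0.0, -0.0, -0.0]]
4 [0, [-33.0, -0.0, -0.0], [0.0, -0.0, -0.0]]
```

View pics/w10.png

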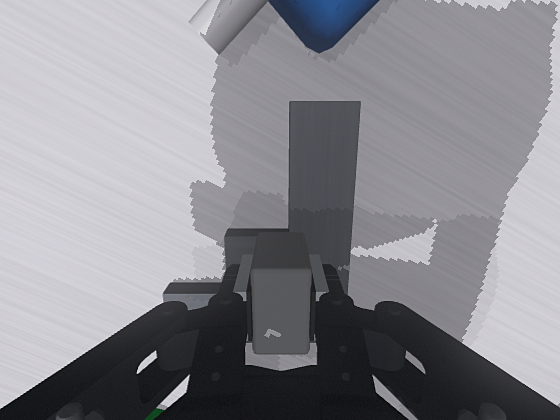

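Call:
{"method": "step_arm", "body": {
  "targets": [
    [0,[-20,0,0],[0,0,0]],
    [0,[-35,0,0],[0,0,0]],
    [0,[-38,0,0],[0,0,0]],
    [0,[-38,0,0],[0,0,0]],
    [0,[-38,0,0],[0,0,0]]
  ]
}}

```text
t: 10.87
eef_pos: [0.5594, 0.2519, 0.1807]
eef_rot: [-0.679, -0.172, 0.692, -0.174]
contact_force: [0.7, -0.2, -6.1]
finger_gap: 0.0232
```

Call:
{"method": "step_arm", "body": {
  "targets": [
    [0,[-38,0,0],[0,0,0]],
    [0,[-25,8,0],[0,0,0]]
  ]
}}

```text
t: 11.03
eef_pos: [0.5635, 0.2458, 0.2482]
eef_rot: [-0.679, -0.173, 0.692, -0.174]
contact_force: [0.5, -0.4, -5.0]
finger_gap: 0.0231
```

Run:
```python
from h import *
snap('scene','s11')
plan([.569,-.192,.26],-83.65,14,0)
```

```text
t 11.08 pos [0.5652 0.2446 0.2529] tot tool mm [ -4.7 385.9 204.3] turn [22.03  0.8  -0.1 ] F [-0.6 -1.8  0.6] gap 0.0231
1 [0, [-0.0, 28.0, 15.0], [1.6, 0.1, -0.0]]
2 [0, [-0.0, 28.0, 14.0], [1.6, 0.1, -0.0]]
3 [0, [-0.0, 28.0, 13.0], [1.6, 0.1, -0.0]]
4 [0, [-0.0, 29.0, 12.0], [1.6, 0.1, -0.0]]
5 [0, [-0.0, 29.0, 11.0], [1.6, 0.1, -0.0]]
6 [0, [-0.0, 29.0, 11.0], [1.6, 0.1, -0.0]]
7 [0, [-0.0, 30.0, 10.0], [1.6, 0.1, -0.0]]
8 [0, [-0.0, 30.0, 9.0], [1.6, 0.1, -0.0]]
9 [0, [-0.0, 30.0, 8.0], [1.6, 0.1, -0.0]]
10 [0, [-0.0, 30.0, 7.0], [1.6, 0.1, -0.0]]
11 [0, [-0.0, 30.0, 7.0], [1.6, 0.1, -0.0]]
12 [0, [-0.0, 31.0, 6.0], [1.6, 0.1, -0.0]]
13 [0, [-0.0, 31.0, 5.0], [1.6, 0.1, -0.0]]
14 [0, [-1.0, 31.0, 4.0], [1.6, 0.1, -0.0]]
```

View pics/s11.png

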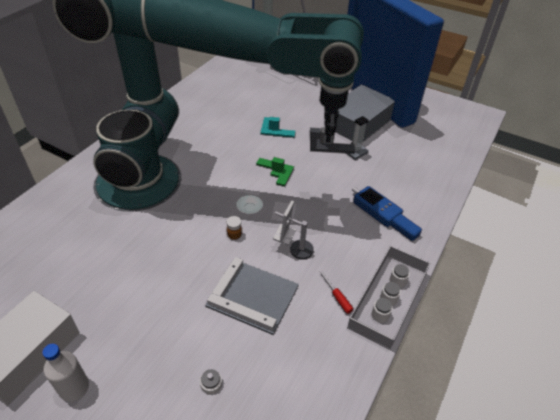

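The square is lifted level at about (335,140), and the marker hangs at (290,225). I'll carry the square over.

Call:
{"method": "step_arm", "body": {
  "targets": [
    [0,[-2,22,11],[1.6,0.1,0]],
    [0,[-1,28,14],[1.6,0.1,0]],
    [0,[-1,28,13],[1.6,0.1,0]],
    [0,[-1,29,12],[1.6,0.1,0]],
    [0,[0,29,11],[1.6,0.1,0]]
  ]
}}

```text
t: 11.5
eef_pos: [0.5672, 0.095, 0.258]
eef_rot: [-0.694, -0.126, 0.697, -0.126]
contact_force: [1.0, -1.0, -5.3]
finger_gap: 0.023
```

Call:
{"method": "step_arm", "body": {
  "targets": [
    [0,[0,29,11],[1.6,0.1,0]],
    [0,[0,30,10],[1.6,0,0]],
    [0,[0,30,9],[1.6,0,0]],
    [0,[0,30,8],[1.6,0,0]],
    [0,[0,30,7],[1.6,0,0]]
  ]
}}

```text
t: 11.92
eef_pos: [0.5655, -0.0684, 0.2532]
eef_rot: [-0.7, -0.075, 0.706, -0.074]
contact_force: [0.2, -0.2, -6.7]
finger_gap: 0.0237
```

Run:
```python
from h import *
plan([.569,-.192,.26],-83.65,None,0,30)
```

```text
t 11.92 pos [ 0.5655 -0.0684  0.2532] tot tool mm [ -6.8 121.5  22.5] turn [5.75 0.47 0.09] F [ 0.2 -0.2 -6.7] gap 0.0237
1 [0, [-1.0, 24.0, 5.0], [1.2, 0.1, 0.0]]
2 [0, [-1.0, 24.0, 4.0], [1.2, 0.1, 0.0]]
3 [0, [-1.0, 24.0, 4.0], [1.2, 0.1, 0.0]]
4 [0, [-1.0, 25.0, 3.0], [1.2, 0.1, 0.0]]
5 [0, [-1.0, 25.0, 3.0], [1.2, 0.1, 0.0]]
```

Call:
{"method": "step_arm", "body": {
  "targets": [
    [0,[-1,24,5],[1.2,0.1,0]],
    [0,[-1,24,4],[1.2,0.1,0]],
    [0,[-1,24,4],[1.2,0.1,0]],
    [0,[0,25,3],[1.2,0.1,0]],
    [0,[0,16,2],[0.6,0.1,0]]
  ]
}}

```text
t: 12.33
eef_pos: [0.5641, -0.1915, 0.2507]
eef_rot: [-0.704, -0.039, 0.708, -0.037]
contact_force: [-0.0, -0.0, -5.0]
finger_gap: 0.023
```

Call:
{"method": "step_arm", "body": {
  "targets": [
    [0,[0,0,0],[0,0,0]],
    [0,[0,0,0],[0,0,0]]
  ]
}}

```text
t: 12.5
eef_pos: [0.5632, -0.1948, 0.2482]
eef_rot: [-0.703, -0.038, 0.709, -0.035]
contact_force: [0.5, 0.6, -6.0]
finger_gap: 0.0232
```

Run:
```python
from h import *
snap('wrist','w12')
plan([.569,-.198,.06],-83.65,6,0)
```

```text
t 12.55 pos [ 0.5632 -0.1946  0.2481] tot tool mm [188.    4.7  -7.2] turn [-0.42  0.53  0.23] F [-0.8 -0.2 -6.4] gap 0.0231
1 [0, [31.0, 1.0, -1.0], [-0.1, 0.1, 0.0]]
2 [0, [31.0, 1.0, -1.0], [-0.1, 0.1, 0.0]]
3 [0, [31.0, 1.0, -1.0], [-0.1, 0.1, 0.0]]
4 [0, [31.0, 1.0, -1.0], [-0.1, 0.1, 0.0]]
5 [0, [31.0, 1.0, -1.0], [-0.1, 0.1, 0.0]]
6 [0, [31.0, 1.0, -1.0], [-0.1, 0.1, 0.0]]
```

View pics/w12.png

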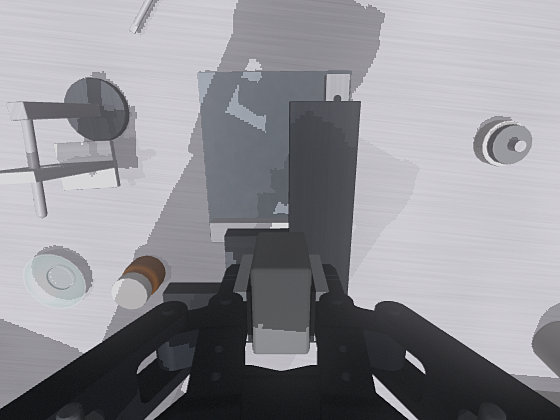

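Call:
{"method": "step_arm", "body": {
  "targets": [
    [0,[25,1,-1],[-0.1,0.1,0]],
    [0,[31,1,-1],[-0.1,0.1,0]],
    [0,[31,1,-1],[-0.1,0.1,0]],
    [0,[31,1,-1],[0,0.1,0]],
    [0,[28,0,-1],[0,0,0]]
  ]
}}

```text
t: 12.97
eef_pos: [0.5709, -0.1944, 0.1035]
eef_rot: [0.709, 0.04, -0.703, 0.04]
contact_force: [0.9, 0.2, -5.5]
finger_gap: 0.0229
```

Call:
{"method": "step_arm", "body": {
  "targets": [
    [0,[15,0,0],[0,0,0]],
    [0,[0,0,0],[0,0,0]],
    [0,[0,0,0],[0,0,0]]
  ]
}}

```text
t: 13.22
eef_pos: [0.5681, -0.1902, 0.0801]
eef_rot: [-0.705, -0.043, 0.706, -0.04]
contact_force: [0.6, 0.5, -4.9]
finger_gap: 0.0228
```

Run:
```python
from h import *
plan([.569,-.198,.06],-83.65,1,0)
plan([.569,-.198,.035],-83.65,2,0)
snap('wrist','w13');snap('scene','s13')
crop('s13',190,200,130,150,4,1.3)
```

```text
t 13.22 pos [ 0.5681 -0.1902  0.0801] tot tool mm [20.1  8.   0. ] turn [0.38 0.07 0.28] F [ 0.6  0.5 -4.9] gap 0.0228
1 [0, [20.0, 8.0, 0.0], [0.4, 0.1, 0.3]]
t 13.22 pos [ 0.5681 -0.1902  0.0801] tot tool mm [45.1  8.1 -0. ] turn [0.38 0.07 0.28] F [ 0.6  0.5 -4.9] gap 0.0228
1 [0, [23.0, 4.0, -0.0], [0.2, 0.0, 0.1]]
2 [0, [23.0, 4.0, -0.0], [0.2, 0.0, 0.1]]
```

View pics/w13.png

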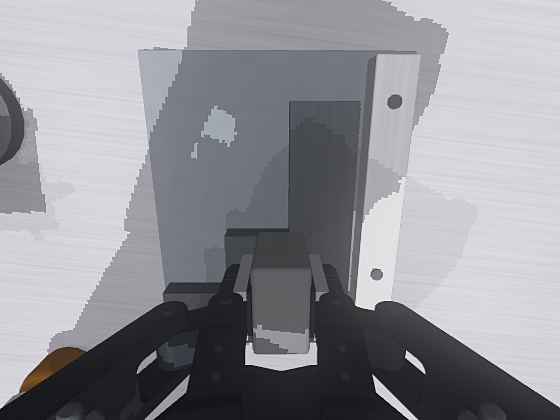

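View pics/s13_c190_200.png

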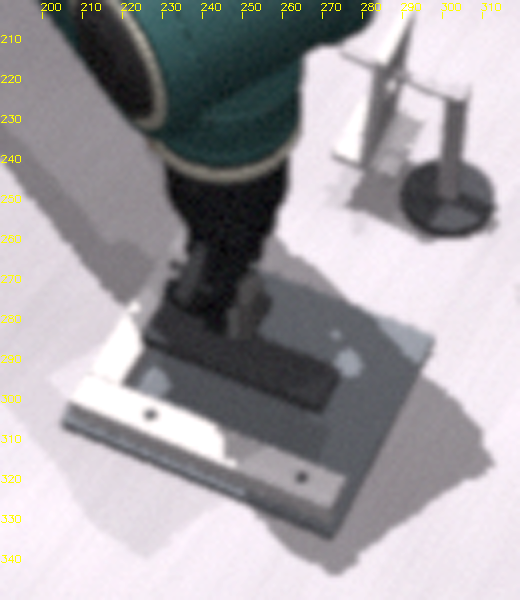

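Run:
```python
from h import *
crop('w13',285,45,140,245,3,1.5)
```

```text
(no output)
```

View pics/w13_c285_45.png

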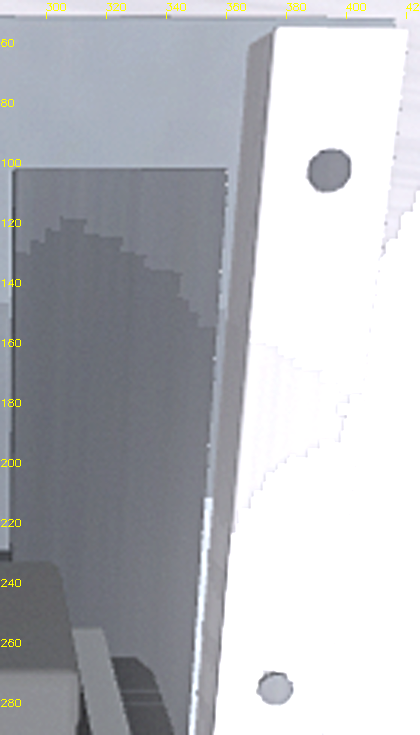

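Run:
```python
from h import *
np.set_printoptions(precision=4,suppress=True)
import station; s=station.state(); p=np.array(s['eef_pos']);R=Rt.from_quat(s['eef_rot']).as_matrix(); ta=np.degrees(np.arctan2(R[1,1],R[0,1]))
_,d,W=load('w13'); B=lambda x,y:(285+x/3-.5,45+y/3-.5)
sq=cast(W,[B(227,170),B(190,725)],p[2]-.008); rl=cast(W,[B(273,28),B(214,730)],.03)
f=lambda q:np.degrees(np.arctan2(*(q[0]-q[1])[1::-1]))
print('tool ang',ta,'sq yaw',f(sq),'rail yaw',f(rl)); 
n=np.array([-np.sin(np.radians(f(rl))),np.cos(np.radians(f(rl)))])
print('gaps',[(q[:2]-rl[0,:2])@n for q in sq]); print('railx far',rl,'sq end',sq)
# rail end from world
print('expected rail far', .5177+.165*.9939,-.248+.165*.1106)
```

```text
tool ang -83.28485319315958 sq yaw 6.9452650419158015 rail yaw 6.498025583358604
gaps [np.float64(0.01656885245193028), np.float64(0.01584111680549375)]
railx far [[ 0.6816 -0.2297  0.03  ]
 [ 0.5364 -0.2462  0.03  ]] sq end [[ 0.6538 -0.2162  0.0733]
 [ 0.5612 -0.2275  0.0733]]
expected rail far 0.6816935000000001 -0.22975099999999998
```

Call:
{"method": "step_arm", "body": {
  "targets": [
    [0,[15,3,0],[0.2,0,0.1]],
    [0,[15,3,0],[0.2,0,0.1]],
    [0,[10,2,0],[0,0,0]],
    [0,[0,0,0],[0,0,0]],
    [0,[0,0,0],[0,0,0]]
  ]
}}

```text
t: 13.73
eef_pos: [0.5728, -0.1993, 0.0459]
eef_rot: [0.709, 0.038, -0.703, 0.04]
contact_force: [-0.2, -0.1, -4.9]
finger_gap: 0.023
```

Run:
```python
from h import *
plan([.568,-.199,.030],-83.8,1,0)
```

```text
t 13.73 pos [ 0.5728 -0.1993  0.0459] tot tool mm [15.8 -0.9  4.8] turn [ 0.15 -0.48 -0.21] F [-0.2 -0.1 -4.9] gap 0.0230
1 [0, [16.0, -1.0, 5.0], [0.2, -0.5, -0.2]]
```

Call:
{"method": "step_arm", "body": {
  "targets": [
    [0,[6,0,1],[0.1,-0.3,-0.1]],
    [0,[5,0,1],[0,-0.1,-0.1]],
    [0,[0,0,0],[0,0,0]],
    [0,[0,0,0],[0,0,0]]
  ]
}}

```text
t: 14.07
eef_pos: [0.5713, -0.1999, 0.0355]
eef_rot: [0.707, 0.038, -0.705, 0.039]
contact_force: [0.8, 0.2, -4.9]
finger_gap: 0.0229
```

Run:
```python
from h import *
plan([.568,-.199,.030],-83.8,1,0)
```

```text
t 14.07 pos [ 0.5713 -0.1999  0.0355] tot tool mm [ 5.5 -1.3  3.2] turn [ 0.04 -0.13 -0.03] F [ 0.8  0.2 -4.9] gap 0.0229
1 [0, [6.0, -1.0, 3.0], [0.0, -0.1, -0.0]]
```

Call:
{"method": "step_arm", "body": {
  "targets": [
    [0,[3,0,0],[0,-0.1,0]],
    [0,[2,0,0],[0,0,0]],
    [0,[0,0,0],[0,0,0]]
  ]
}}

```text
t: 14.32
eef_pos: [0.5715, -0.1999, 0.0306]
eef_rot: [0.706, 0.038, -0.706, 0.039]
contact_force: [0.5, 0.2, -5.7]
finger_gap: 0.0228
```

Call:
{"method": "step_arm", "body": {
  "targets": [
    [0,[1,0,0],[0,0,0]],
    [0,[0,0,0],[0,0,0]]
  ]
}}

```text
t: 14.48
eef_pos: [0.5718, -0.2, 0.0301]
eef_rot: [0.707, 0.038, -0.705, 0.039]
contact_force: [0.2, -0.4, -6.3]
finger_gap: 0.0229
```

Run:
```python
from h import *
plan([.5614,-.2069,.030],-83.8,1,0)
```

```text
t 14.48 pos [ 0.5718 -0.2     0.0301] tot tool mm [ 0.   5.7 11.1] turn [ 0.04 -0.09 -0.07] F [ 0.2 -0.4 -6.3] gap 0.0229
1 [0, [0.0, 6.0, 11.0], [0.0, -0.1, -0.1]]
```

Call:
{"method": "step_arm", "body": {
  "targets": [
    [0,[1,0,0],[0,0,0]],
    [0,[0.7,0,0],[0,0,0]]
  ]
}}

```text
t: 14.65
eef_pos: [0.5721, -0.2001, 0.0298]
eef_rot: [0.707, 0.038, -0.705, 0.039]
contact_force: [-4.4, 1.7, 2.8]
finger_gap: 0.023
```

Call:
{"method": "step_arm", "body": {
  "targets": [
    [0,[0.7,0,0],[0,0,0]],
    [0,[0,0,0],[0,0,0]]
  ]
}}

```text
t: 14.82
eef_pos: [0.5723, -0.2002, 0.03]
eef_rot: [0.707, 0.038, -0.705, 0.039]
contact_force: [-1.0, 0.7, -4.9]
finger_gap: 0.023
```

The square is on the bed. Now I'll slide it towards the corner.

Call:
{"method": "step_arm", "body": {
  "targets": [
    [0,[0,2,3],[0,0,0]],
    [0,[0,2,3],[0,0,0]],
    [0,[0,1,3],[0,0,0]],
    [0,[0,0,0],[0,0,0]]
  ]
}}

```text
t: 15.15
eef_pos: [0.5637, -0.2064, 0.0299]
eef_rot: [0.708, 0.038, -0.704, 0.039]
contact_force: [0.4, 2.1, -1.2]
finger_gap: 0.023
```

Run:
```python
from h import *
plan([.5614,-.2069,.030],-83.8,1,0)
```

```text
t 15.15 pos [ 0.5637 -0.2064  0.0299] tot tool mm [-0.1  0.2  2.4] turn [ 0.06 -0.26 -0.09] F [ 0.4  2.1 -1.2] gap 0.0230
1 [0, [-0.0, 0.0, 2.0], [0.1, -0.3, -0.1]]
```

Call:
{"method": "step_arm", "body": {
  "targets": [
    [0,[0,0.5,2],[0,-0.2,0]],
    [0,[0,0.5,1.5],[0,0,0]]
  ]
}}

```text
t: 15.32
eef_pos: [0.5609, -0.2069, 0.03]
eef_rot: [0.707, 0.039, -0.705, 0.038]
contact_force: [14.7, 9.7, -6.0]
finger_gap: 0.0227
```

Call:
{"method": "step_arm", "body": {
  "targets": [
    [0,[0,0.5,1.5],[0,0,0]],
    [0,[0,0.7,1],[0,0,0]]
  ]
}}

```text
t: 15.48
eef_pos: [0.5608, -0.2069, 0.0303]
eef_rot: [0.709, 0.04, -0.703, 0.038]
contact_force: [10.1, 9.7, -7.1]
finger_gap: 0.0229
```

Run:
```python
from h import *
plan([.5614,-.2069,.030],-83.8,1,0)
```

```text
t 15.48 pos [ 0.5608 -0.2069  0.0303] tot tool mm [ 0.3  0.1 -0.5] turn [ 0.1  -0.56  0.11] F [10.1  9.7 -7.1] gap 0.0229
1 [0, [0.0, 0.0, -1.0], [0.1, -0.6, 0.1]]
```

Call:
{"method": "step_arm", "body": {
  "targets": [
    [0,[0.5,1,1],[0.1,-0.4,0.1]],
    [0,[0.3,1,1.2],[0,-0.2,0]],
    [0,[0.3,1,1.2],[0,-0.1,0]]
  ]
}}

```text
t: 15.73
eef_pos: [0.5608, -0.2069, 0.0303]
eef_rot: [0.708, 0.041, -0.704, 0.037]
contact_force: [8.5, 12.2, -3.2]
finger_gap: 0.0232
```

Run:
```python
from h import *
plan([.5614,-.2069,.030],-83.8,1,0)
snap('wrist','w14'); snap('scene','s14'); snap('top','t14')
crop('s14',190,200,130,150,4,1.3); crop('t14',260,140,120,100,5,1.5)
plan([.5614,-.2069,.030],-83.8,1,0)
```

```text
t 15.73 pos [ 0.5608 -0.2069  0.0303] tot tool mm [ 0.3  0.1 -0.6] turn [ 0.09 -0.31  0.27] F [ 8.5 12.2 -3.2] gap 0.0232
1 [0, [0.0, 0.0, -1.0], [0.1, -0.3, 0.3]]
t 15.88 pos [ 0.5608 -0.2069  0.0303] tot tool mm [ 0.3  0.1 -0.6] turn [ 0.08 -0.32  0.27] F [ 8.8 11.9 -3. ] gap 0.0229
1 [0, [0.0, 0.0, -1.0], [0.1, -0.3, 0.3]]
```

View pics/w14.png

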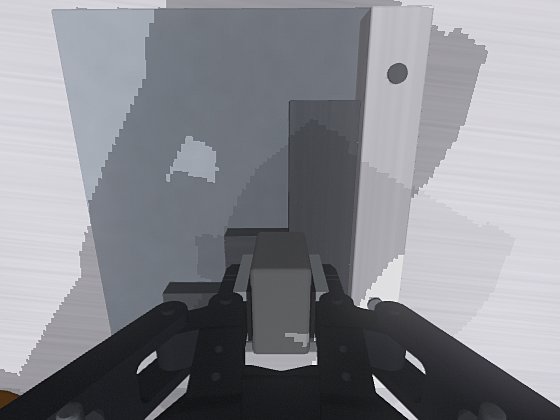

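View pics/s14_c190_200.png

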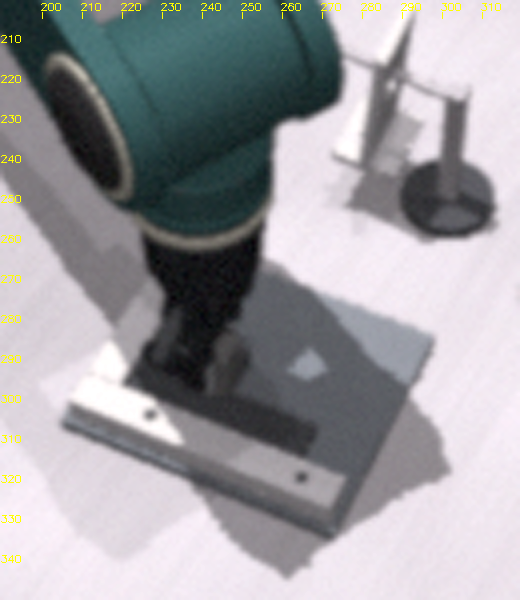

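View pics/t14_c260_140.png

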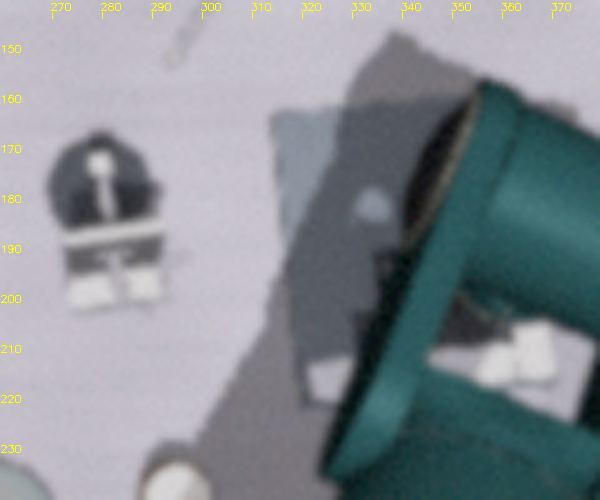

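Run:
```python
from h import *
crop('w14',285,0,140,245,3,1.6)
```

```text
(no output)
```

View pics/w14_c285_0.png

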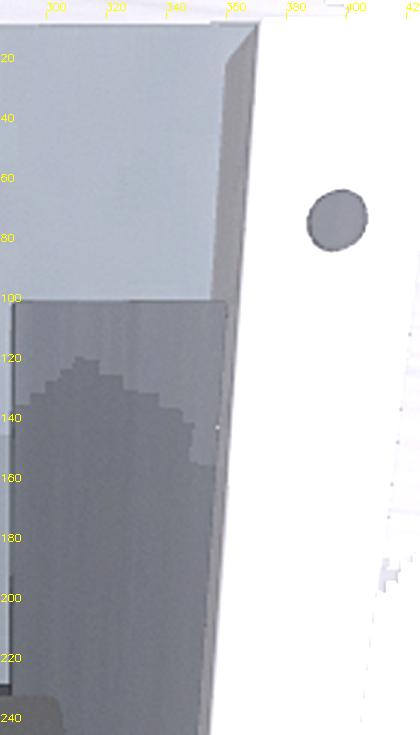

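Run:
```python
from h import *
np.set_printoptions(precision=4,suppress=True)
import station; s=station.state(); p=np.array(s['eef_pos']);R=Rt.from_quat(s['eef_rot']).as_matrix()
_,d,W=load('w14'); B=lambda x,y:(285+x/3-.5,y/3-.5)
sq=cast(W,[B(227,302),B(201,725)],.022); rl=cast(W,[B(259,24),B(211,730)],.03)
f=lambda q:np.degrees(np.arctan2(*(q[0]-q[1])[1::-1]))
print('sq yaw',f(sq),'rail yaw',f(rl),'tool',np.degrees(np.arctan2(R[1,1],R[0,1])),'tilt',np.degrees(np.arccos(-R[2,0])))
n=np.array([-np.sin(np.radians(f(rl))),np.cos(np.radians(f(rl)))]);u=np.array([n[1],-n[0]])
print('gap mm',[1e3*((q[:2]-rl[0,:2])@n) for q in sq],'long end from rail end (expect -35)',1e3*(sq[0,:2]-rl[0,:2])@u)
```

```text
sq yaw 6.725378580700775 rail yaw 6.557843123821965 tool -83.71604608600119 tilt 0.4136299799762699
gap mm [np.float64(0.00493841333680844), np.float64(-0.19544292233415636)] long end from rail end (expect -35) -34.401586690504566
```

Call:
{"method": "step_arm", "body": {
  "targets": [
    [0,[0.3,1,1.3],[0,0,0]],
    [0,[0.3,1,1.3],[0,0,0]]
  ]
}}

```text
t: 16.05
eef_pos: [0.5609, -0.2069, 0.0303]
eef_rot: [0.71, 0.042, -0.702, 0.036]
contact_force: [11.5, 12.5, -3.7]
finger_gap: 0.023
```

Run:
```python
from h import *
from station import *
plan([.5614,-.2069,.030],-83.8,1,0)
f=state()['contact_force']
if f[0]>5 and f[1]>5: print(sign_off())
```

```text
t 16.05 pos [ 0.5609 -0.2069  0.0303] tot tool mm [ 0.3  0.  -0.5] turn [ 0.15 -0.66  0.42] F [11.5 12.5 -3.7] gap 0.0230
1 [0, [0.0, 0.0, -1.0], [0.1, -0.7, 0.4]]
the job is handed in; nothing more can be done
None
```

The job is handed in at about 16 s: the marker plate hangs by its eye on the stand's peg, released. The steel square is pressed into the frame corner, still gripped by its handle.

**Last checks before handing in:**
- **Fit along rail_x:** the gap between the square's long outer edge and the rail measured about 0 to -0.2 mm. The square is turned about 0.2° from the rail.
- **Heel position along rail_x:** the end of the long leg sits within about 0.6 mm of where it should. I did not see the heel or the short leg directly, because the gripper blocked the view.
- **Pressing force:** the wrist read about 11.5 N in world x and 12.5 N in world y. These are net wrist forces, not the separate contact force on each rail.
- **Tilt:** the tool is about 0.8° off vertical, against a limit of 2.3°. The vertical force reading suggests the gripper still carries part of the square's weight, but its height matches resting on the bed.
- **Marker and bystanders:** the last pictures still show the marker hanging on the peg. It hangs tilted along the peg's slope. I touched no bystanders, and saw none displaced in the pictures I took.

None of the checks failed or disagreed with each other.

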